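# Fish the bench dog out of the gap beside the tool chest

## Robot

A 6-joint arm with a two-finger parallel gripper is mounted at the origin on the work surface. World frame = base frame: x ahead of the robot, y to its left, z up, the work surface at z = 0. Lengths are in m, angles in rad, forces in N, time in s.
With the tool pointing down it reaches from about 0.3 to 0.875 m from the base axis. Payload 6.4 kg.
Tool frame: the origin (TCP) lies at the very end of the fingers, on their centre line; the grasp point (between the pads) lies 19 mm behind it (ctrl.tcp_to_grasp is the distance from the TCP to the grasp point, in m); z points along the fingers, y is the direction in which the jaws open and shut (so a half turn about z gives the same grasp; the last joint's range is limited). The gripper opens to 85 mm and grips with 20 to 120 N. Pads are 22 mm wide; open, the fingers measure 114 mm over their backs; the gripper's body (76 mm by 85 mm) begins 54 mm behind the grasp point. The pads swing forward as they close: fully open they stand 13 mm farther back than shut.
Start: joints at [-1.361, 0.181, 1.607, -0, 1.354, -0.206], TCP at [0.232, -0.526, 0.231] pointing down, gripper open.
Joint ranges: [-2.99, 2.99], [-0.89, 2.07], [0.3, 2.58], [-1.14, 4.28], [0, 2.63], [-3.12, 3.12]. Speed limits (rad/s): [2.57, 2.57, 3.01, 3.14, 3.14, 3.14].

## Interface

Orientations are given as a unit quaternion [w, x, y, z].
In Python, from bench import ctrl gives the robot as it stands. The module is installed in compiled form; this text tells all that it offers.
- The arm moves only by the tool drive_tool, never from a script. Its argument "deltas" is a list of rows, each an object with "slide": the shift along the tool's x, y, z as a fraction of full scale, a list of three; "delta_rot": the turn, a rotation vector about the tool's x, y, z as a fraction of full scale, a list of three; "hand": the opening, from 0 (shut) to 1 (fully open). In form: [{"slide": [tx, ty, tz], "delta_rot": [wx, wy, wz], "hand": hand}, ...]. A call has exactly 5 rows; each row shifts and turns the commanded pose from where the row before left it, along the tool's axes as they then stand; what a row does not reach is not made up. Full scale, the value 1, is 50 mm for a shift and 180 degrees for a turn. A row lasts 1/8 s, in which the tool goes at most 62.5 mm and 10.7 degrees, less where a joint would pass 70% of its speed; a pose out of reach is approached as far as the arm can. A call with a number of a shift or a turn outside -1 to 1 is refused whole. A call with a gripper value outside its range is refused whole. The fingers move at their own pace and stop on an object; the grip force is fixed at half the most. Time passes only in rows, so rows that do not move let the fingers close, or fill a call up. It gives the time, the measured TCP pose, the force and the opening at its end, in the units of the state.
- ctrl.get_obs(): the state, without advancing time (a new reading comes with each control period).
- ctrl.camera(name): name is "scene" or "top" or "wrist"; returns a dict with "frame" (384x512x3 uint8, red, green, blue), "mtx" (3x3 intrinsics, pixels), "dist" ([k1, k2, p1, p2, k3] as OpenCV has them; the pictures are not rectified), "R" (3x3) and "t" (3): a world point X has camera coordinates R X + t. Camera axes: x right, y down, z forward; pixel columns grow to the right and rows downward; lengths in m; the calibration is good to about 2 mm. A picture is of the moment at which its call begins. There is no depth.
- ctrl.hand_in(): hands the job in, once; it reports no verdict.
The state is a dict: "time_s": time; "q": joint angles; "dq": joint speeds; "joint_efforts": joint torques, N m; "eef_pos": TCP position; "eef_rot": TCP orientation; "wrist_force": force on the tool from outside, world axes, zero at the start; "torque": the same for the moment, N m; "opening": opening from 0.0 (shut) to 1.0 (fully open).
Only numpy, scipy, OpenCV 4.12 (cv2) and the standard library are available. Lean on these libraries where they do the work, as an engineer would, in place of code of your own. Each camera call takes 0.05 s, during which the arm holds its last target.

## Task

The flat steel bench dog has dropped into the narrow gap between the tool chest and the stack of printing blocks and sits there lightly wedged by its leaf spring. Take the hook from the rack, feel its bent foot down to the bench behind the dog with a light touch, rake the dog out through the end of the gap nearest you until it lies a finger's breadth clear of the gap on the open bench, and hang the hook back in the notch it came from. Move the dog only with the hook, never press the hook hard on bench, chest or blocks, and leave the blocks, gouges and mallet as they stand.

Things in the scene. Friction and masses are not known exactly. Their poses are not given: they have to be found in the camera images.
- bench_top (a point): a point on the flat plank top of the work bench (height 0, the floor of the gap too), between chest and robot; it never moves
- chest: low wooden tool chest with two drawers, fixed to the bench: 200 (its x) x 260 (its y) x 75 mm high, origin at the centre of its underside; drawer fronts with brass knobs on its -x side, facing the robot. The gap runs along its -y side, from x = -100 to +100 mm in this frame, between the chest's side (y = -130 mm) and the stack of blocks
- gap_mouth (a point): middle of the near end (mouth) of the gap, on the bench; +x runs along the gap, away from the robot. The gap is 27 to 32 mm wide, 200 mm long, 75 mm deep, open above and at both ends, floored by the bench, too narrow for a gripper
- block0: lowest of three equal loose wooden printing blocks stacked beside the chest, each 200 (x) x 150 (y) x 25 mm, 0.5 kg, stack 75 mm high; origin at the centre of the underside; the blocks stand within 2 mm of one another and slide if pushed
- block1: middle block of the stack, same size and frame
- block2: top block of the stack, with a carved face, same size and frame
- dog_mid (a point): the dropped steel bench dog, lying on the bench in the gap, its axis within 0.03 rad of the gap's: a flat bar 70 mm long and only 12 mm high as it lies, shank 18 mm wide, head (the last 18 mm) 24 mm wide, 0.12 to 0.2 kg. The point is its centre, 35 mm from each end and 6 mm above its underside; x along its length towards the head, which is the end farther from the mouth
- dog: the same bench dog, origin on its underside below the centre, same axes. On its +y side a bowed leaf spring, standing out up to 12 mm past the shank, pushes on the chest with 2 to 4 N, so that it takes a steady pull of about 1 to 5 N to draw it along the gap; once out of the gap it slides with about 1 N
- rack: wooden tool rack fixed to the bench: a level board 18 mm thick, its top 145 mm above the bench, 210 mm wide (y), on two end cheeks, with three notches 14 mm wide at y = -70, 0 and 70 mm in its frame, each running from the front edge (x = -35 mm) back to x = 13 mm. Tools hang at x = 0. Origin on the bench below the middle notch's hanging place
- hook: the hook, hanging in a notch: origin at the centre of its flange's underside, z up. Below it a collet nose 8 mm thick, 10 mm long, then a 6 mm round steel rod straight down, bent square into a foot pointing along this body's -x, tip 19 mm from the rod's axis. The rod's reach was left as last set: the foot's underside is 85 to 135 mm below the origin, not measured; it holds against 40 N
- hook_handle (a point): centre of the hook's square wooden handle, 22 x 22 mm and 82 mm high, the place to grip; axes of the hook. It is 47 mm above the underside of the square steel flange (28 mm wide, 6 mm thick) that rests on the rack's board. The hook weighs 0.12 kg
- gouge0: carving gouge with a round handle 27 mm thick and 88 mm high, hanging loose in another notch of the rack; origin where it rests on the board
- gouge1: second gouge, the same, in the remaining notch
- mallet: round wooden carver's mallet standing on its head, 84 mm thick, 215 mm high; origin at its underside
There are look-alikes about, which are no part of the job. Leave any purple look-alike of the gouge0 alone.

How it is judged:
By the outcome, as a careful person would: the job done as asked, in the order asked, and still so for the second after the job is handed in, with the robot touching nothing.
It also fails if it takes over 64 s, if anything falls off the work surface, if the arm or the gripper's body presses on something with over 40 N, if the wrist force passes 120 N, or if a joint passes its speed limit or range.

## Working session

There is one attempt and no reset: what is moved stays moved. The work goes in short steps, Python scripts to look and compute and a tool call to move; the robot and the scene stay as the last step left them, time stands still between calls to the robot, and variables do not carry over. Pictures are saved under pics/ and viewed, and the job is handed in when it is done.

Besides the shell and the picture viewer there is one more tool, called after "Emit:" as name([rows], argument=value, ...), one row to a line, values as JSON. drive_tool: Moves the arm, as the interface text tells. Its arguments: {"type":"object","properties":{"deltas":{"type":"array","items":{"type":"object","properties":{"slide":{"type":"array","items":{"type":"number"}},"delta_rot":{"type":"array","items":{"type":"number"}},"hand":{"type":"number"}}}}},"required":["deltas"]}

```bash
ls; mkdir -p pics
python3 - <<'E'
from bench import ctrl
import cv2
print(ctrl.get_obs(), ctrl.tcp_to_grasp)
for n in ["scene","top","wrist"]:
    c=ctrl.camera(n); cv2.imwrite(f"pics/a_{n}.png",cv2.cvtColor(c["frame"],cv2.COLOR_RGB2BGR))
    print(n,c["mtx"].tolist(),c["dist"],c["R"].tolist(),c["t"])
E
```

```text
pics
{'time_s': 0.0, 'q': array([-1.36131059e+00,  1.81546137e-01,  1.60802451e+00,  2.01267904e-06,
        1.35380729e+00, -2.06320211e-01]), 'dq': array([ 7.64815849e-04,  6.84316868e-06, -6.45661556e-04,  9.94614161e-04,
       -1.36494457e-03, -3.50712218e-04]), 'joint_efforts': array([ 1.43520207e-03, -4.44876873e+01, -3.51332402e+01, -2.28213794e-04,
        9.07285488e-03,  2.37166898e-05]), 'eef_pos': array([ 0.23214447, -0.52543915,  0.23037332]), 'eef_rot': array([-8.92642826e-04,  9.78465565e-01,  2.06408193e-01, -4.30295218e-07]), 'wrist_force': array([ 0.74235487, -0.29460725, -0.38472005]), 'torque': array([-0.01695227, -0.02903902, -0.03482323]), 'opening': 0.9988930519873057} 0.0187
scene [[363.9455994883727, 0.0, 252.08657007411702], [0.0, 363.9455994883727, 190.36468819307916], [0.0, 0.0, 1.0]] [-0.05000604  0.          0.          0.          0.        ] [[0.440602049109095, 0.8977017021028099, 0.0012199846659028105], [0.5662245662861398, -0.27685427252325984, -0.7763642523453085], [-0.6966057528149907, 0.34275846572671986, -0.630283316705849]] [-0.24375136 -0.22177116  1.54272256]
top [[354.9800620893973, 0.0, 259.50977347665645], [0.0, 354.9800620893973, 196.24820577055317], [0.0, 0.0, 1.0]] [-0.04937839  0.          0.          0.          0.        ] [[0.09718128469018276, -0.995265862349354, 0.0012888552914422727], [-0.9730215324491351, -0.0952813723997076, -0.21012034043367853], [0.20924840571985817, 0.019165680672099103, -0.9776746807543257]] [-0.04446153  0.5629406   0.9118426 ]
wrist [[280.56089753606227, 0.0, 255.7168143954357], [0.0, 280.56089753606227, 188.08015398544907], [0.0, 0.0, 1.0]] [0.00239033 0.         0.         0.         0.        ] [[0.40354999718997686, -0.9149570359781346, -0.001010980750168809], [-0.8775703922719713, -0.387372443922173, 0.2825115861294577], [-0.2588775895584411, -0.11312034301517349, -0.9592633536315989]] [-0.57429628 -0.03594887  0.37908687]
```

View pics/a_scene.png

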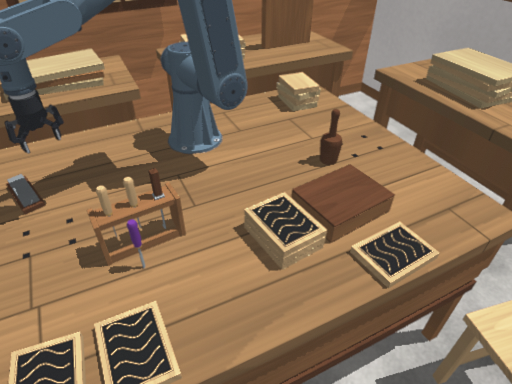

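View pics/a_top.png

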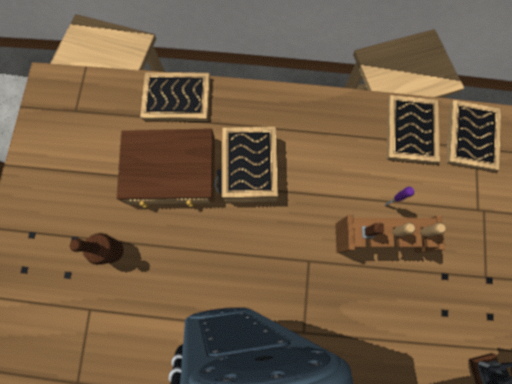

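View pics/a_wrist.png

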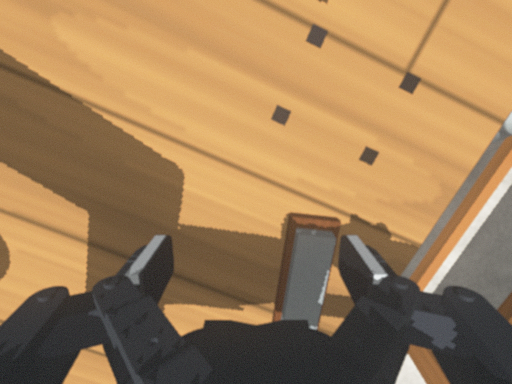

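```bash
cat > h.py <<'E'
import numpy as np, cv2, pickle
from scipy.spatial.transform import Rotation as Ro
def grab(n,tag):
    from bench import ctrl
    c=ctrl.camera(n); o=ctrl.get_obs(); pickle.dump((c,o),open(f"pics/{tag}.pkl","wb"))
    cv2.imwrite(f"pics/{tag}.png",cv2.cvtColor(c["frame"],cv2.COLOR_RGB2BGR)); return c
def load(tag): return pickle.load(open(f"pics/{tag}.pkl","rb"))[0]
def crop(tag,u0,v0,u1,v1,s):
    im=cv2.imread(f"pics/{tag}.png")[v0:v1,u0:u1]
    im=cv2.resize(im,None,fx=s,fy=s,interpolation=cv2.INTER_CUBIC)
    k=10 if s>=5 else 20
    for u in range((u0+k-1)//k*k,u1,k):
        cv2.putText(im,str(u),(int((u-u0+.5)*s)-8,8),0,.3,(0,255,255),1); cv2.line(im,(int((u-u0+.5)*s),10),(int((u-u0+.5)*s),16),(0,255,255),1)
    for v in range((v0+k-1)//k*k,v1,k):
        cv2.putText(im,str(v),(0,int((v-v0+.5)*s)+3),0,.3,(0,255,255),1); cv2.line(im,(20,int((v-v0+.5)*s)),(26,int((v-v0+.5)*s)),(0,255,255),1)
    cv2.imwrite(f"pics/{tag}_c{u0}_{v0}.png",im)
def ray(c,uv):
    p=cv2.undistortPoints(np.array([[uv]],float),c["mtx"],c["dist"])[0,0]
    d=c["R"].T@np.array([p[0],p[1],1]); o=-c["R"].T@c["t"]; return o,d/np.linalg.norm(d)
def atz(c,uv,z):
    o,d=ray(c,uv); return o+d*(z-o[2])/d[2]
def tri(*cu):
    A=np.zeros((3,3));b=np.zeros(3);R=[ray(c,u) for c,u in cu]
    for o,d in R:
        P=np.eye(3)-np.outer(d,d);A+=P;b+=P@o
    X=np.linalg.solve(A,b); return X,[float(np.linalg.norm((np.eye(3)-np.outer(d,d))@(X-o))) for o,d in R]
def proj(c,X):
    return cv2.projectPoints(np.array(X,float).reshape(-1,1,3),cv2.Rodrigues(c["R"])[0],c["t"],c["mtx"],c["dist"])[0][:,0]
E
python3 - <<'E'
from h import *
from bench import ctrl
for n in ["scene","top","wrist"]: grab(n,"b_"+n)
crop("b_top",330,180,460,260,6); crop("b_top",110,115,290,215,4)
crop("b_scene",80,160,200,280,5); crop("b_scene",235,160,400,270,4)
E
```

```text
(no output)
```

View pics/b_top_c330_180.png

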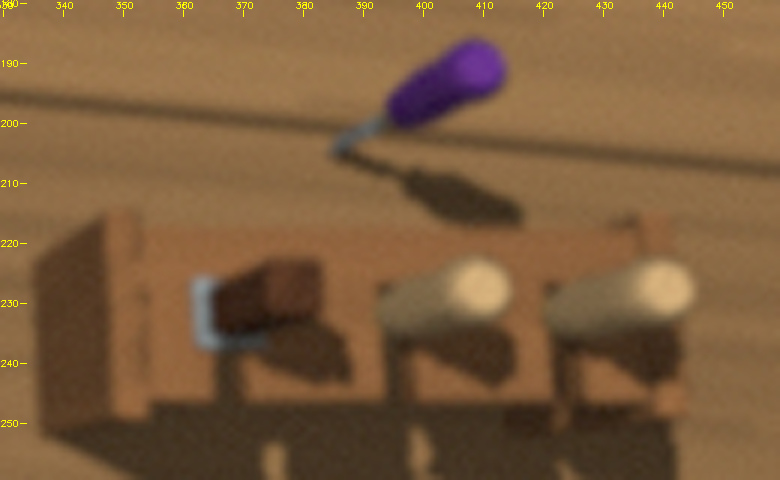

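View pics/b_top_c110_115.png

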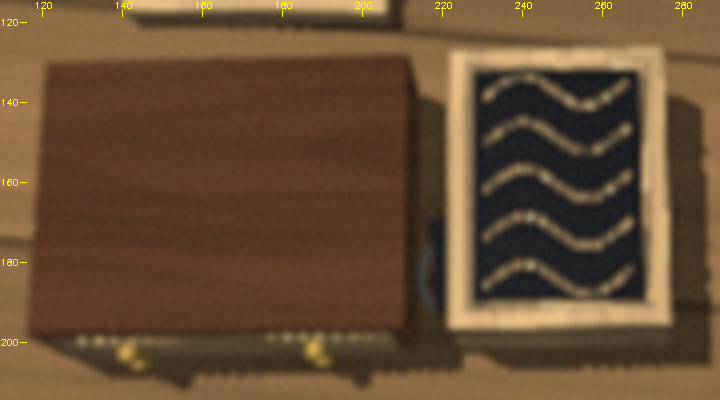

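View pics/b_scene_c80_160.png

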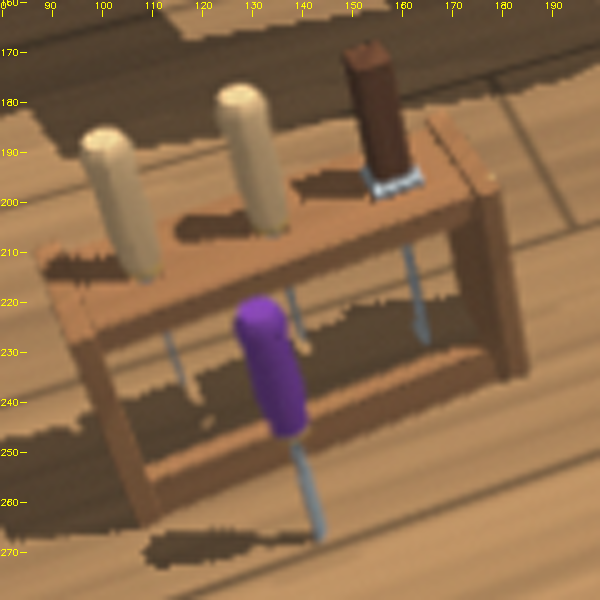

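View pics/b_scene_c235_160.png

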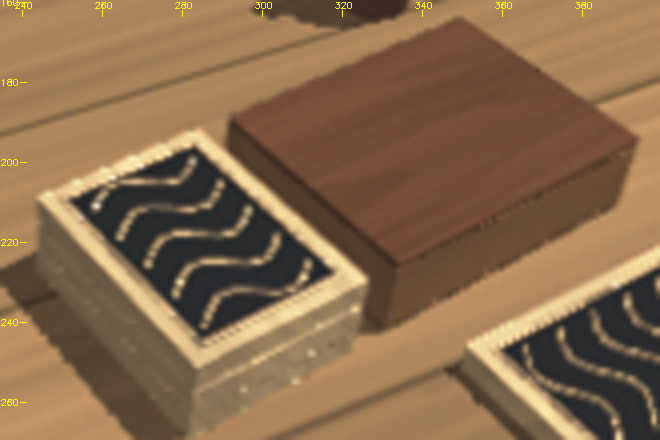

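Run:
```python
from h import *
np.set_printoptions(precision=4,suppress=True)
T=load("b_top");S=load("b_scene")
print("campos",-T["R"].T@T["t"],-S["R"].T@S["t"])
print("handle top",tri((T,(378.5,228)),(S,(152.5,170))))
print("g0 top",tri((T,(409,227.5)),(S,(128.5,180))), "g1", tri((T,(440,227.5)),(S,(101.5,188.5))))
print("purple top",tri((T,(408.5,190)),(S,(132,222))),"tip",tri((T,(385.5,205)),(S,(143.5,267))))
print("rack front", atz(T,(354,247),.145),atz(T,(435,246.5),.145),"rear",atz(T,(354,218),.145),atz(T,(432,218),.145))
print("notch hook",atz(T,(366,246.5),.145),atz(T,(370.5,246.5),.145),"n2",atz(T,(393.5,247),.145),atz(T,(398.5,247),.145),"n3",atz(T,(421.5,247),.145),atz(T,(426.5,247),.145))
print("flange cor",atz(T,(362,225.5),.151),atz(T,(362.3,238),.151))
print("scene hook flange corner near", atz(S,(155,198),.151),atz(S,(164.2,195),.151))
print("hook foot scene? x", atz(S,(164.5,227),.03))
ch=[(121.5,130.5),(211.5,129),(210.5,196.5),(117,197.5)]
print("chest top",[atz(T,p,.075)[:2] for p in ch])
print("chest scene",[atz(S,p,.075)[:2] for p in [(292,188.5),(349.5,164),(393.5,194),(334,226)]])
bl=[(221.8,127),(275.5,126.5),(277,196.5),(222,197)]
print("blk top",[atz(T,p,.075)[:2] for p in bl])
print("blk scene",[atz(S,p,.075)[:2] for p in [(244,208.5),(284,192),(326,229.5),(284,252)]])
print("tri far corners", tri((T,(211.5,129)),(S,(334,226))),tri((T,(221.8,127)),(S,(326,229.5))))
print("tri near corners", tri((T,(210.5,196.5)),(S,(292,188.5))),tri((T,(222,197)),(S,(284,192))))
print("dog", [atz(T,p,.012)[:2] for p in [(218.5,170),(217,193),(215,180),(221,193)]])
```

```text
campos [ 0.3613 -0.0081  1.0098] [ 1.3076 -0.3714  0.8005]
handle top (array([ 0.4822, -0.2627,  0.23  ]), [0.0001313916550577703, 0.00013139165505764798])
g0 top (array([ 0.4908, -0.3312,  0.2257]), [0.0016038752853261254, 0.001603875285326211]) g1 (array([ 0.4973, -0.401 ,  0.2267]), [0.0019434581661343054, 0.0019434581661344841])
purple top (array([ 0.5921, -0.3531,  0.1706]), [0.00034826051070779406, 0.0003482605107078701]) tip (array([ 0.5887, -0.3574, -0.0056]), [0.0007297447131773305, 0.0007297447131773689])
rack front [ 0.4432 -0.2318  0.145 ] [ 0.4629 -0.4316  0.145 ] rear [ 0.5144 -0.2287  0.145 ] [ 0.5331 -0.4241  0.145 ]
notch hook [ 0.4472 -0.2611  0.145 ] [ 0.4482 -0.2721  0.145 ] n2 [ 0.4522 -0.3286  0.145 ] [ 0.4534 -0.3409  0.145 ] n3 [ 0.4586 -0.3979  0.145 ] [ 0.4597 -0.4104  0.145 ]
flange cor [ 0.4967 -0.2476  0.151 ] [ 0.4663 -0.2495  0.151 ]
scene hook flange corner near [ 0.5019 -0.2744  0.151 ] [ 0.5004 -0.2479  0.151 ]
hook foot scene? x [ 0.4972 -0.2649  0.03  ]
chest top [array([0.7128, 0.4176]), array([0.7409, 0.1636]), array([0.5478, 0.1416]), array([0.5202, 0.3946])]
chest scene [array([0.5532, 0.1415]), array([0.5241, 0.3928]), array([0.7178, 0.4154]), array([0.7514, 0.161 ])]
blk top [array([0.7497, 0.1354]), array([ 0.7659, -0.0151]), array([ 0.5653, -0.0367]), array([0.5494, 0.1106])]
blk scene [array([ 0.5722, -0.0363]), array([0.5573, 0.1098]), array([0.7528, 0.1325]), array([ 0.7727, -0.0146])]
tri far corners (array([0.7448, 0.166 , 0.0667]), [0.0009874287291845082, 0.0009874287291844472]) (array([0.7506, 0.1353, 0.0719]), [0.0006340562148953961, 0.0006340562148951818])
tri near corners (array([0.549 , 0.1432, 0.0711]), [0.0010215705498679856, 0.0010215705498678898]) (array([0.5511, 0.1124, 0.0693]), [0.0011692215797606221, 0.0011692215797604998])
dog [array([0.6413, 0.1384]), array([0.5724, 0.1343]), array([0.6103, 0.1449]), array([0.5735, 0.1229])]
```

Emit:
drive_tool([
  {"slide": [0,0,-0.4],"delta_rot": [0,0,-0.057],"hand": 0.8},
  {"slide": [0,0,-0.4],"delta_rot": [0,0,-0.057],"hand": 0.8},
  {"slide": [0,0,-0.4],"delta_rot": [0,0,-0.057],"hand": 0.8},
  {"slide": [0,0,-0.4],"delta_rot": [0,0,-0.057],"hand": 0.8},
  {"slide": [0,0,-0.4],"delta_rot": [0,0,-0.057],"hand": 0.8},
])

```text
time_s: 0.92
eef_pos: [0.2322, -0.5259, 0.3319]
eef_rot: [-0.0, 0.791, 0.612, 0.0]
wrist_force: [0.0, -0.8, -0.2]
opening: 0.802
```

```bash
cat >> h.py <<'E'
def plan(target,yaw=None):
    from bench import ctrl
    o=ctrl.get_obs(); q=o["eef_rot"]; R=Ro.from_quat([q[1],q[2],q[3],q[0]])
    d=R.inv().apply(np.array(target)-o["eef_pos"])/.05
    print("pos",o["eef_pos"].round(4),"slide total",d.round(3),"rows>=",np.abs(d).max())
    M=R.as_matrix(); print("yaw",np.arctan2(M[1,0],M[0,0]).round(4),"toolz",M[:,2].round(4))
    if yaw is not None:
        T=Ro.from_matrix(np.array([[np.cos(yaw),np.sin(yaw),0],[np.sin(yaw),-np.cos(yaw),0],[0,0,-1]]))
        print("rot total",((R.inv()*T).as_rotvec()/np.pi).round(4))
E
python3 -c "
from h import *
plan([.482,-.263,.32],1.668)"
```

```text
pos [ 0.2322 -0.5259  0.3319] slide total [6.344 3.515 0.238] rows>= 6.343755918336231
yaw 1.317 toolz [-1.e-04  2.e-04 -1.e+00]
rot total [-0.000e+00 -1.000e-04 -1.117e-01]
```

Emit:
drive_tool([
  {"slide": [0.9,0.5,0.03],"delta_rot": [0,0,0],"hand": 0.8},
  {"slide": [0.9,0.5,0.03],"delta_rot": [0,0,0],"hand": 0.8},
  {"slide": [0.9,0.5,0.03],"delta_rot": [0,0,0],"hand": 0.8},
  {"slide": [0.9,0.5,0.03],"delta_rot": [0,0,0],"hand": 0.8},
  {"slide": [0.9,0.5,0.03],"delta_rot": [0,0,0],"hand": 0.8},
])

```text
time_s: 1.55
eef_pos: [0.4118, -0.3393, 0.3238]
eef_rot: [0.0, 0.793, 0.61, 0.0]
wrist_force: [0.4, -0.2, -0.5]
opening: 0.801
```

Emit:
drive_tool([
  {"slide": [0.9,0.5,0.03],"delta_rot": [0,0,0],"hand": 0.8},
  {"slide": [0.9,0.5,0.03],"delta_rot": [0,0,0],"hand": 0.8},
  {"slide": [0,0,0],"delta_rot": [0,0,-0.056],"hand": 0.8},
  {"slide": [0,0,0],"delta_rot": [0,0,-0.056],"hand": 0.8},
  {"slide": [0,0,0],"delta_rot": [0,0,0],"hand": 0.8},
])

```text
time_s: 2.17
eef_pos: [0.4823, -0.2663, 0.3207]
eef_rot: [-0.0, 0.674, 0.739, 0.0]
wrist_force: [0.0, -0.8, -0.0]
opening: 0.798
```

```bash
python3 -c "
from h import *
grab('wrist','c_w')
plan([.482,-.263,.32],1.668)"
```

```text
pos [ 0.4823 -0.2664  0.3207] slide total [0.069 0.001 0.014] rows>= 0.06857802465611258
yaw 1.6595 toolz [-1.e-04  1.e-04 -1.e+00]
rot total [-0.     -0.     -0.0027]
```

View pics/c_w.png

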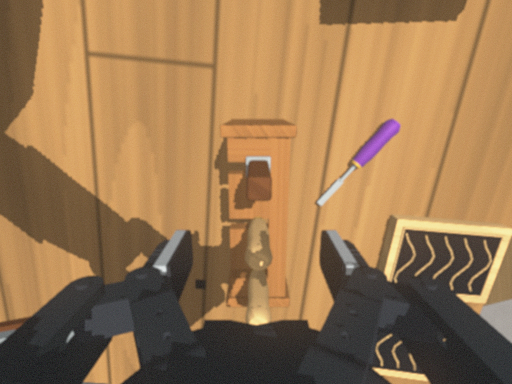

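Run:
```python
from h import *
np.set_printoptions(precision=4,suppress=True)
c=load("c_w"); crop("c_w",205,110,315,200,7)
print(proj(c,[[.4822,-.2627,.233],[.4822,-.2627,.151]]),-c["R"].T@c["t"])
```

```text
[[255.4794 188.5727]
 [255.5681 168.0509]] [ 0.4763 -0.1946  0.4634]
```

View pics/c_w_c205_110.png

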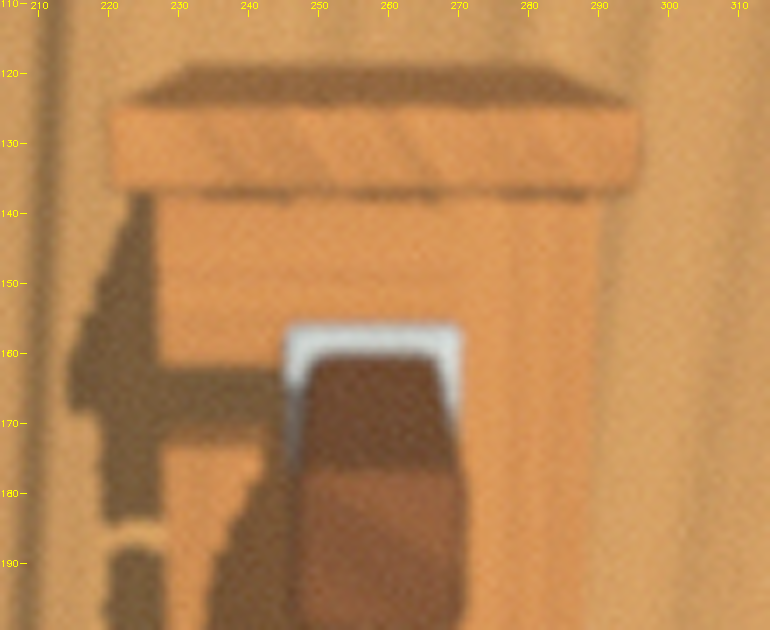

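Run:
```python
from h import *
np.set_printoptions(precision=4,suppress=True)
c=load("c_w"); crop("c_w",205,150,315,220,7)
print([atz(c,p,.151) for p in [(245,155.5),(271,155.5),(258,155.5)]])
print([atz(c,p,.233) for p in [(247.3,177),(270.5,177),(258.9,177)]])
print("board",[atz(c,p,.145) for p in [(226,150),(291,150),(226,163.),(226,172)]])
```

```text
[array([ 0.4691, -0.2494,  0.151 ]), array([ 0.4982, -0.2468,  0.151 ]), array([ 0.4836, -0.2481,  0.151 ])]
[array([ 0.4744, -0.2532,  0.233 ]), array([ 0.4939, -0.2514,  0.233 ]), array([ 0.4842, -0.2523,  0.233 ])]
board [array([ 0.4469, -0.2462,  0.145 ]), array([ 0.5206, -0.2395,  0.145 ]), array([ 0.4478, -0.2612,  0.145 ]), array([ 0.4485, -0.2718,  0.145 ])]
```

View pics/c_w_c205_150.png

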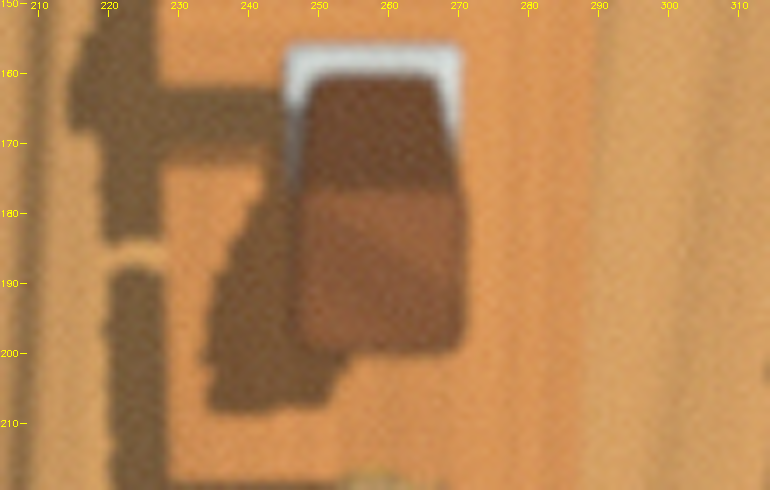

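Emit:
drive_tool([
  {"slide": [0.065,0.035,0.6],"delta_rot": [0,0,0],"hand": 0.8},
  {"slide": [0,0,0.8],"delta_rot": [0,0,0],"hand": 0.8},
  {"slide": [0,0,0.8],"delta_rot": [0,0,0],"hand": 0.8},
  {"slide": [0,0,0.6],"delta_rot": [0,0,0],"hand": 0.8},
  {"slide": [0,0,0.2],"delta_rot": [0,0,0],"hand": 0.7},
])

```text
time_s: 2.85
eef_pos: [0.4825, -0.2625, 0.1687]
eef_rot: [-0.002, 0.675, 0.738, -0.0]
wrist_force: [-0.7, -0.2, -0.3]
opening: 0.701
```

```bash
python3 -c "
from h import *
grab('wrist','d_w');grab('scene','d_s');crop('d_s',60,120,220,270,4)
plan([.484,-.263,.17],1.668)"
```

```text
pos [ 0.4833 -0.263   0.1702] slide total [-0.001  0.014  0.003] rows>= 0.014387345900389379
yaw 1.661 toolz [-0.0012  0.0011 -1.    ]
rot total [-0.0004 -0.0004 -0.0022]
```

View pics/d_w.png

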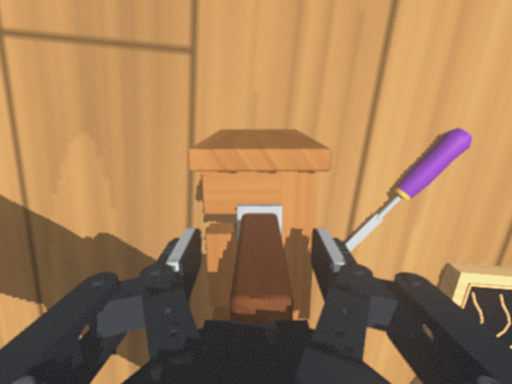

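View pics/d_s_c60_120.png

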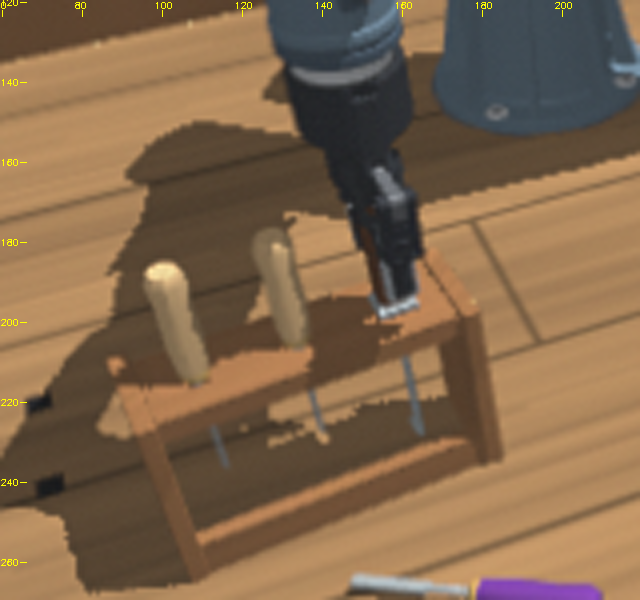

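Emit:
drive_tool([
  {"slide": [0,0.014,0],"delta_rot": [0,0,0],"hand": 0.3},
  {"slide": [0,0,0],"delta_rot": [0,0,0],"hand": 0.1},
  {"slide": [0,0,0],"delta_rot": [0,0,0],"hand": 0},
  {"slide": [0,0,0],"delta_rot": [0,0,0],"hand": 0},
  {"slide": [0,0,0],"delta_rot": [0,0,0],"hand": 0},
])

```text
time_s: 3.58
eef_pos: [0.4851, -0.2637, 0.1724]
eef_rot: [0.001, 0.674, 0.739, -0.0]
wrist_force: [-0.3, -0.1, 6.9]
opening: 0.251
```

Emit:
drive_tool([
  {"slide": [0,0,0],"delta_rot": [0,0,0],"hand": 0},
  {"slide": [0,0,0],"delta_rot": [0,0,0],"hand": 0},
  {"slide": [0,0,-0.1],"delta_rot": [0,0,0],"hand": 0},
  {"slide": [0,0,-0.1],"delta_rot": [0,0,0],"hand": 0},
  {"slide": [0,0,0],"delta_rot": [0,0,0],"hand": 0},
])

```text
time_s: 4.2
eef_pos: [0.4846, -0.2631, 0.1812]
eef_rot: [0.0, 0.674, 0.739, 0.0]
wrist_force: [-0.8, 0.4, -1.1]
opening: 0.249
```

```bash
python3 -c "
from h import *
grab('wrist','e_w');grab('scene','e_s');crop('e_s',60,120,220,270,4);grab('top','e_t')
plan([.484,-.263,.32],1.668)"
```

```text
pos [ 0.4843 -0.2629  0.1805] slide total [-0.    -0.007 -2.789] rows>= 2.78928340825652
yaw 1.663 toolz [-4.e-04  4.e-04 -1.e+00]
rot total [-0.0001 -0.0001 -0.0016]
```

View pics/e_w.png

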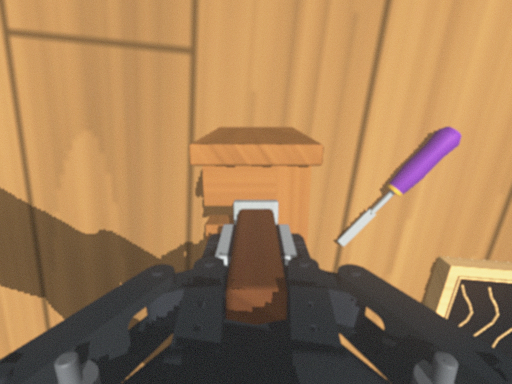

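View pics/e_s_c60_120.png

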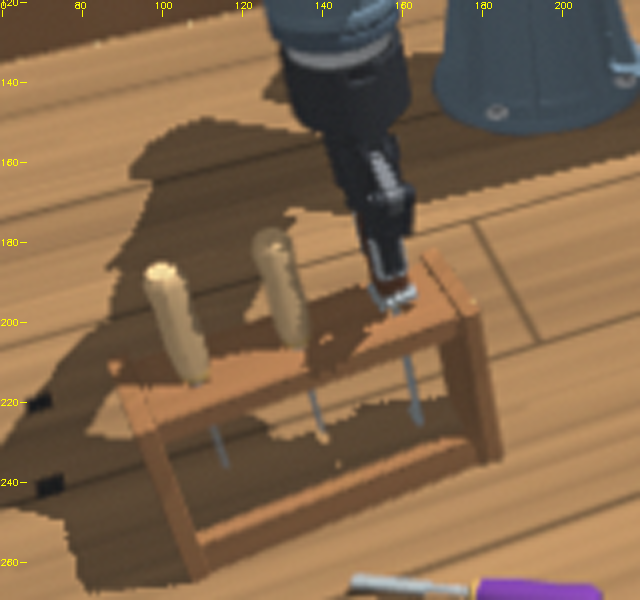

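View pics/e_t.png

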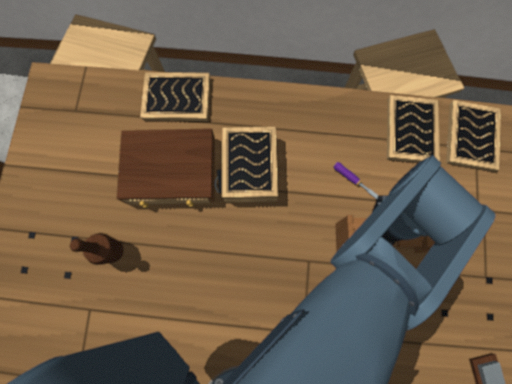

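Emit:
drive_tool([
  {"slide": [0,-0.3,0],"delta_rot": [0,0,0],"hand": 0},
  {"slide": [0,-0.5,0],"delta_rot": [0,0,0],"hand": 0},
  {"slide": [0,-0.6,0],"delta_rot": [0,0,0],"hand": 0},
  {"slide": [0,-0.3,-0.5],"delta_rot": [0,0,0],"hand": 0},
  {"slide": [0,0,-0.8],"delta_rot": [0,0,0],"hand": 0},
])

```text
time_s: 4.97
eef_pos: [0.3971, -0.27, 0.2448]
eef_rot: [-0.002, 0.674, 0.738, 0.0]
wrist_force: [0.8, -0.6, 0.1]
opening: 0.25
```

```bash
python3 -c "
from h import *
grab('scene','f_s');crop('f_s',60,100,220,250,4)
plan([.60,.06,.29],1.684)"
```

```text
pos [ 0.4    -0.2725  0.2518] slide total [ 6.253  4.593 -0.781] rows>= 6.253280167772157
yaw 1.662 toolz [ 0.0041 -0.0049 -1.    ]
rot total [ 0.0011  0.0017 -0.007 ]
```

View pics/f_s_c60_100.png

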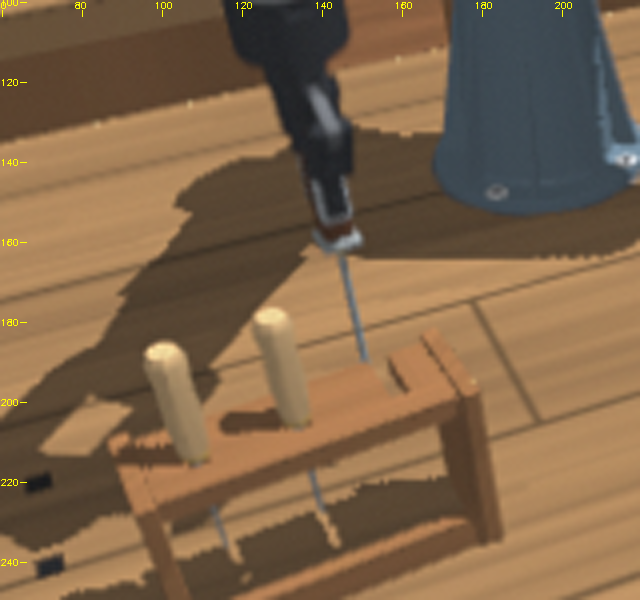

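Emit:
drive_tool([
  {"slide": [0.6,0.4,-0.4],"delta_rot": [0,0,0],"hand": 0},
  {"slide": [0.9,0.65,-0.4],"delta_rot": [0,0,0],"hand": 0},
  {"slide": [0.9,0.65,0],"delta_rot": [0,0,0],"hand": 0},
  {"slide": [0.9,0.65,0],"delta_rot": [0,0,0],"hand": 0},
  {"slide": [0.9,0.65,0],"delta_rot": [0,0,0],"hand": 0},
])

```text
time_s: 5.65
eef_pos: [0.5298, -0.0467, 0.2857]
eef_rot: [0.0, 0.674, 0.739, -0.0]
wrist_force: [-0.2, -0.3, -1.3]
opening: 0.248
```

Emit:
drive_tool([
  {"slide": [0.9,0.65,0],"delta_rot": [0,0,-0.007],"hand": 0},
  {"slide": [0.8,0.65,0],"delta_rot": [0,0,0],"hand": 0},
  {"slide": [0.35,0.3,0],"delta_rot": [0,0,0],"hand": 0},
  {"slide": [0,0,0],"delta_rot": [0,0,0],"hand": 0},
  {"slide": [0,0,0],"delta_rot": [0,0,0],"hand": 0},
])

```text
time_s: 6.28
eef_pos: [0.5979, 0.0615, 0.2854]
eef_rot: [-0.0, 0.666, 0.746, -0.001]
wrist_force: [0.2, 0.3, -1.8]
opening: 0.247
```

```bash
python3 -c "
from h import *
grab('wrist','g_w')
grab('scene','g_s');crop('g_s',200,60,400,250,4)
plan([.60,.06,.29],1.684)"
```

```text
pos [0.5981 0.0612 0.2858] slide total [-0.028  0.034 -0.084] rows>= 0.08360528756696727
yaw 1.6837 toolz [-2.e-04 -3.e-04 -1.e+00]
rot total [-0.0001  0.0001 -0.0001]
```

View pics/g_w.png

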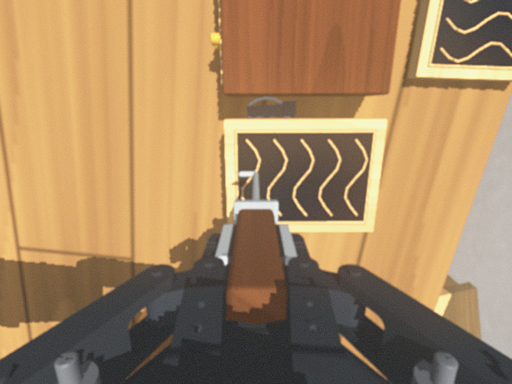

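View pics/g_s_c200_60.png

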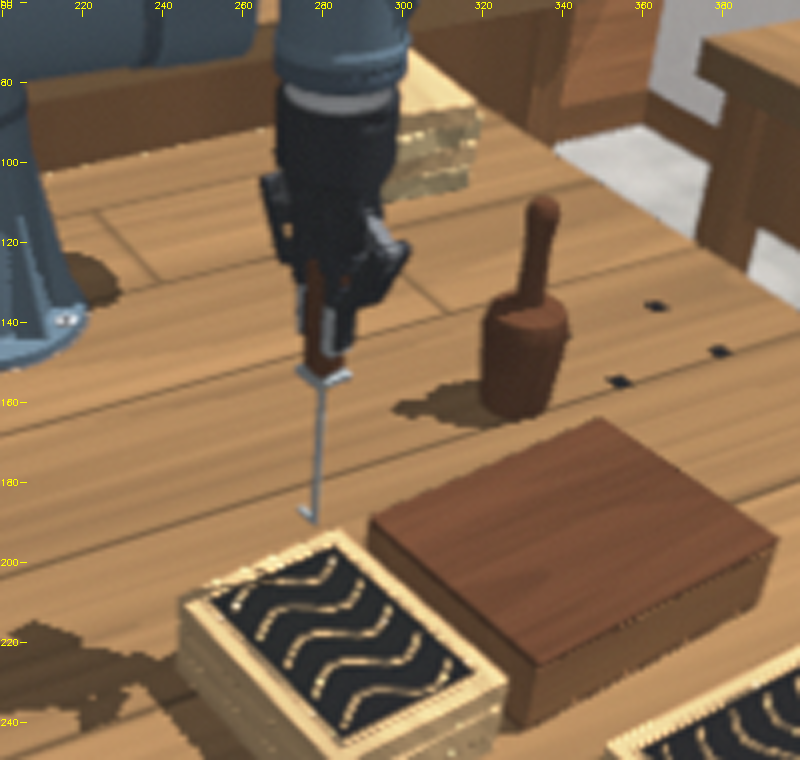

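Run:
```python
from h import *
crop("g_w",205,80,405,190,4);crop("g_w",225,160,295,220,10)
```

```text
(no output)
```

View pics/g_w_c205_80.png

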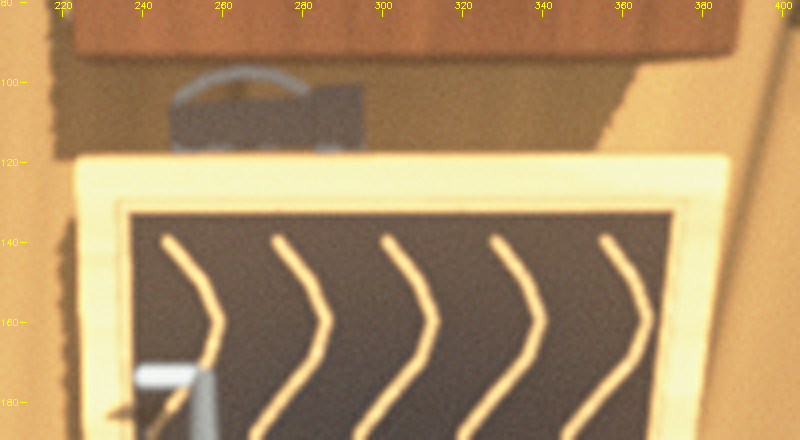

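View pics/g_w_c225_160.png

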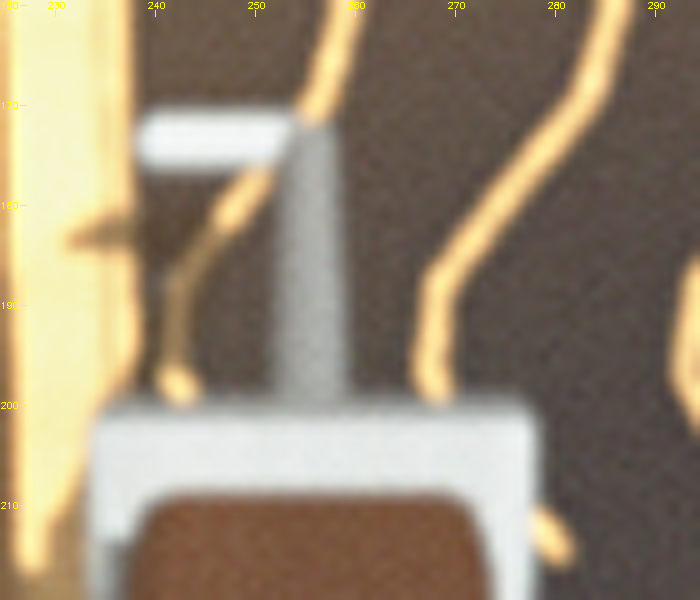

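Run:
```python
from h import *
np.set_printoptions(precision=4,suppress=True)
W=load("g_w");S=load("g_s")
print("dog far",atz(W,(294.8,108),.012),atz(W,(294.8,102),.012),"near",atz(W,(246.8,108),.012))
print("chest edge",[atz(W,(u,v),.075) for u,v in [(226,93.5),(387,92.8)]], "blk",[atz(W,(u,v),.075) for u,v in [(224,118.5),(386.5,118.5)]])
X=tri((W,(255.3,173.5)),(S,(278.5,189))); print("bend",X)
print("tip",tri((W,(238.5,173.5)),(S,(274,187))))
print("flange",[atz(W,p,.2646) for p in [(233.5,201.5),(278,201.5)]])
```

```text
dog far [0.6457 0.1355 0.012 ] [0.6444 0.1436 0.012 ] near [0.5777 0.1278 0.012 ]
chest edge [array([0.5532, 0.1423, 0.075 ]), array([0.7437, 0.1648, 0.075 ])] blk [array([0.5532, 0.1132, 0.075 ]), array([0.7504, 0.1356, 0.075 ])]
bend (array([0.5979, 0.0633, 0.1332]), [0.0006030472517430166, 0.0006030472517429884])
tip (array([0.5793, 0.0595, 0.1285]), [8.985539585478682e-05, 8.9855395854859e-05])
flange [array([0.583 , 0.075 , 0.2646]), array([0.6103, 0.0781, 0.2646])]
```

```bash
python3 -c "
from h import *
plan([.677,.1395,.25],1.685)"
```

```text
pos [0.5981 0.0612 0.2858] slide total [1.379 1.744 0.716] rows>= 1.7438494329531236
yaw 1.6837 toolz [-2.e-04 -3.e-04 -1.e+00]
rot total [-0.0001  0.0001 -0.0004]
```

Emit:
drive_tool([
  {"slide": [0.5,0.65,0],"delta_rot": [0,0,0],"hand": 0},
  {"slide": [0.6,0.75,0],"delta_rot": [0,0,0],"hand": 0},
  {"slide": [0.28,0.34,0.36],"delta_rot": [0,0,0],"hand": 0},
  {"slide": [0,0,0.36],"delta_rot": [0,0,0],"hand": 0},
  {"slide": [0,0,0],"delta_rot": [0,0,0],"hand": 0},
])

```text
time_s: 7.0
eef_pos: [0.6754, 0.1395, 0.2471]
eef_rot: [-0.002, 0.666, 0.746, -0.002]
wrist_force: [-0.6, -0.6, -1.7]
opening: 0.252
```

```bash
python3 -c "
from h import *
grab('wrist','h_w');crop('h_w',150,60,350,240,4)
grab('scene','h_s');crop('h_s',230,60,400,250,4)
grab('top','h_t');crop('h_t',180,110,290,210,6)
plan([.677,.1395,.25],1.685)"
```

```text
pos [0.6772 0.1397 0.2508] slide total [-0.004 -0.004  0.016] rows>= 0.0163674281930741
yaw 1.6837 toolz [ 1.e-03 -1.e-04 -1.e+00]
rot total [ 0.0003  0.0001 -0.0004]
```

View pics/h_w_c150_60.png

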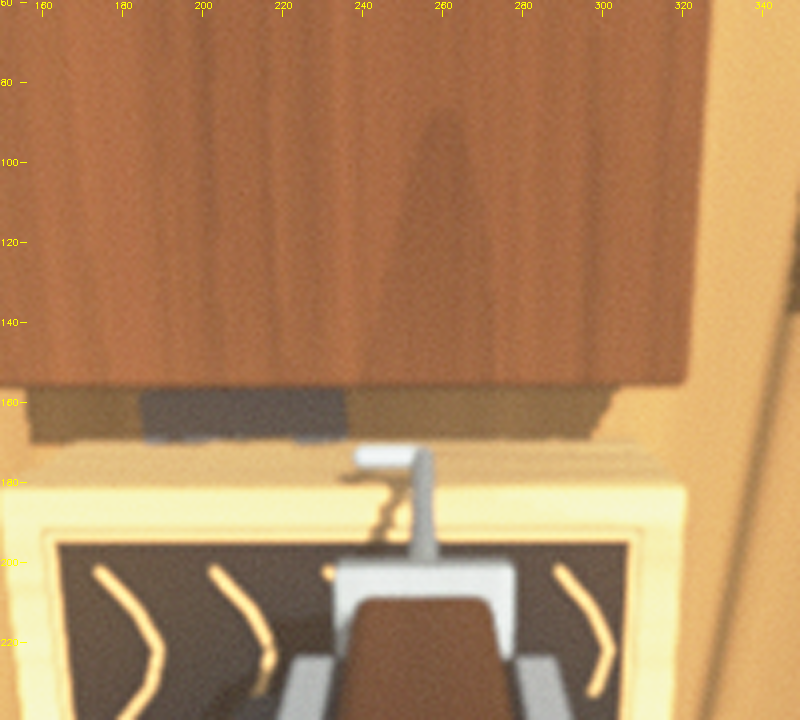

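View pics/h_s_c230_60.png

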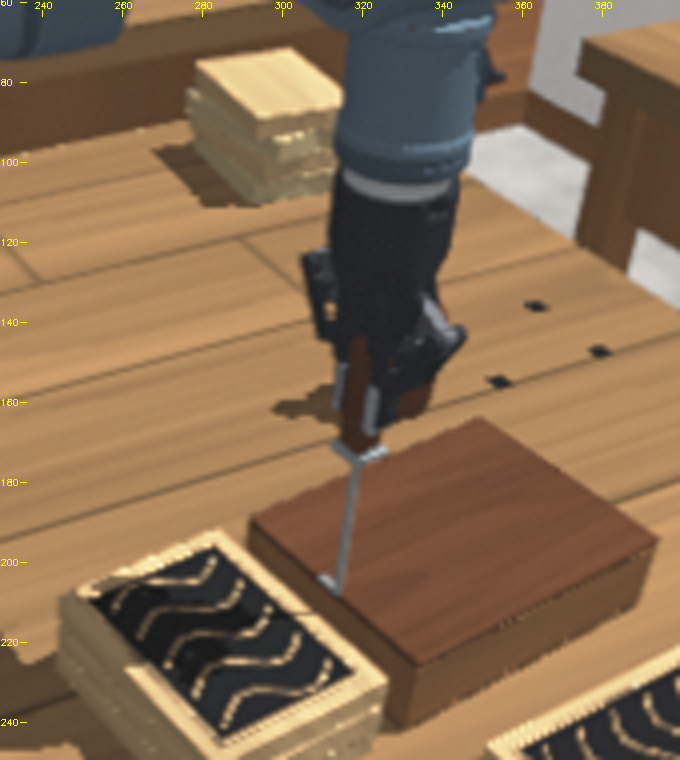

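View pics/h_t_c180_110.png

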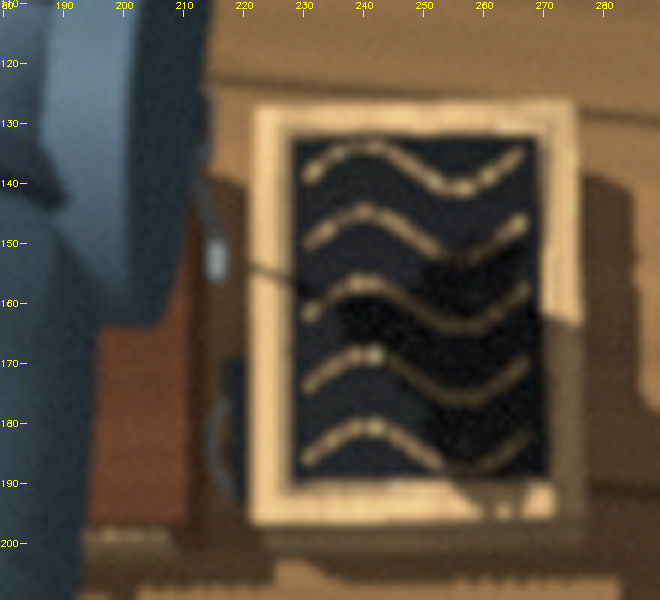

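Run:
```python
from h import *
np.set_printoptions(precision=4,suppress=True)
W=load("h_w");S=load("h_s");T=load("h_t")
print("bend",tri((W,(255.3,173.5)),(S,(314,207.3))),atz(W,(255.3,173.5),.096))
print("tip W/S",tri((W,(238.5,173)),(S,(309.2,203.8))),"W/T",tri((W,(238.5,173)),(T,(215.3,155.5))))
print("chest",[atz(W,(u,155.8),.075) for u in (160,256,320)],"blk",[atz(W,(u,181.5),.075) for u in (160,256,320)])
print("dog far T",atz(T,(219,169.5),.012),"W",atz(W,(235.5,163),.012), atz(W,(184.5,163),.012))
```

```text
bend (array([0.675 , 0.1409, 0.093 ]), [0.0008108078206639661, 0.0008108078206640376]) [0.6743 0.141  0.096 ]
tip W/S (array([0.6558, 0.1382, 0.0919]), [0.0004457128705208039, 0.0004457128705209982]) W/T (array([0.6566, 0.1397, 0.0975]), [0.0003138460845383224, 0.0003138460845382521])
chest [array([0.5651, 0.1442, 0.075 ]), array([0.6732, 0.1565, 0.075 ]), array([0.7451, 0.1647, 0.075 ])] blk [array([0.5656, 0.1139, 0.075 ]), array([0.6766, 0.1266, 0.075 ]), array([0.7504, 0.1351, 0.075 ])]
dog far T [0.6429 0.1372 0.012 ] W [0.6474 0.1325 0.012 ] [0.578  0.1246 0.012 ]
```

Emit:
drive_tool([
  {"slide": [0,0,0.3],"delta_rot": [0,0,0],"hand": 0},
  {"slide": [0,0,0.35],"delta_rot": [0,0,0],"hand": 0},
  {"slide": [0,0,0.35],"delta_rot": [0,0,0],"hand": 0},
  {"slide": [0,0,0.3],"delta_rot": [0,0,0],"hand": 0},
  {"slide": [0,0,0],"delta_rot": [0,0,0],"hand": 0},
])

```text
time_s: 7.78
eef_pos: [0.676, 0.1408, 0.1822]
eef_rot: [-0.001, 0.666, 0.746, -0.001]
wrist_force: [0.0, -0.1, -1.8]
opening: 0.253
```

Emit:
drive_tool([
  {"slide": [0,0,0.06],"delta_rot": [0,0,0],"hand": 0},
  {"slide": [0,0,0.06],"delta_rot": [0,0,0],"hand": 0},
  {"slide": [0,0,0.06],"delta_rot": [0,0,0],"hand": 0},
  {"slide": [0,0,0],"delta_rot": [0,0,0],"hand": 0},
  {"slide": [0,0,0],"delta_rot": [0,0,0],"hand": 0},
])

```text
time_s: 8.4
eef_pos: [0.6773, 0.1409, 0.176]
eef_rot: [0.0, 0.666, 0.746, 0.0]
wrist_force: [0.3, 0.2, -1.5]
opening: 0.252
```

Emit:
drive_tool([
  {"slide": [0,0,0.05],"delta_rot": [0,0,0],"hand": 0},
  {"slide": [0,0,0.05],"delta_rot": [0,0,0],"hand": 0},
  {"slide": [0,0,0.05],"delta_rot": [0,0,0],"hand": 0},
  {"slide": [0,0,0.05],"delta_rot": [0,0,0],"hand": 0},
  {"slide": [0,0,0],"delta_rot": [0,0,0],"hand": 0},
])

```text
time_s: 9.02
eef_pos: [0.677, 0.1408, 0.1653]
eef_rot: [-0.0, 0.666, 0.746, -0.0]
wrist_force: [0.6, -0.2, -0.3]
opening: 0.254
```

Emit:
drive_tool([
  {"slide": [0,0,0.025],"delta_rot": [0,0,0],"hand": 0},
  {"slide": [0,0,0.025],"delta_rot": [0,0,0],"hand": 0},
  {"slide": [0,0,0],"delta_rot": [0,0,0],"hand": 0},
  {"slide": [0,0,0],"delta_rot": [0,0,0],"hand": 0},
  {"slide": [0,0,0],"delta_rot": [0,0,0],"hand": 0},
])

```text
time_s: 9.65
eef_pos: [0.6773, 0.1409, 0.1634]
eef_rot: [0.0, 0.666, 0.746, 0.0]
wrist_force: [0.5, -0.6, -0.6]
opening: 0.248
```

Emit:
drive_tool([
  {"slide": [0,0,0.02],"delta_rot": [0,0,0],"hand": 0},
  {"slide": [0,0,0],"delta_rot": [0,0,0],"hand": 0},
  {"slide": [0,0,0],"delta_rot": [0,0,0],"hand": 0},
  {"slide": [0,0,0],"delta_rot": [0,0,0],"hand": 0},
  {"slide": [0,0,0],"delta_rot": [0,0,0],"hand": 0},
])

```text
time_s: 10.28
eef_pos: [0.6773, 0.1408, 0.1623]
eef_rot: [0.0, 0.666, 0.746, 0.0]
wrist_force: [0.2, -0.1, -2.0]
opening: 0.248
```

Emit:
drive_tool([
  {"slide": [0,0,0.02],"delta_rot": [0,0,0],"hand": 0},
  {"slide": [0,0,0],"delta_rot": [0,0,0],"hand": 0},
  {"slide": [0,0,0],"delta_rot": [0,0,0],"hand": 0},
  {"slide": [0,0,0],"delta_rot": [0,0,0],"hand": 0},
  {"slide": [0,0,0],"delta_rot": [0,0,0],"hand": 0},
])

```text
time_s: 10.9
eef_pos: [0.6773, 0.1408, 0.1613]
eef_rot: [0.0, 0.666, 0.746, 0.0]
wrist_force: [-0.7, -0.7, -1.8]
opening: 0.25
```

Emit:
drive_tool([
  {"slide": [0,0,0.02],"delta_rot": [0,0,0],"hand": 0},
  {"slide": [0,0,0],"delta_rot": [0,0,0],"hand": 0},
  {"slide": [0,0,0],"delta_rot": [0,0,0],"hand": 0},
  {"slide": [0,0,0],"delta_rot": [0,0,0],"hand": 0},
  {"slide": [0,0,0],"delta_rot": [0,0,0],"hand": 0},
])

```text
time_s: 11.52
eef_pos: [0.6772, 0.1409, 0.1603]
eef_rot: [-0.0, 0.666, 0.746, 0.0]
wrist_force: [-0.1, -0.4, -0.9]
opening: 0.251
```

Emit:
drive_tool([
  {"slide": [0,0,0.02],"delta_rot": [0,0,0],"hand": 0},
  {"slide": [0,0,0],"delta_rot": [0,0,0],"hand": 0},
  {"slide": [0,0,0],"delta_rot": [0,0,0],"hand": 0},
  {"slide": [0,0,0],"delta_rot": [0,0,0],"hand": 0},
  {"slide": [0,0,0],"delta_rot": [0,0,0],"hand": 0},
])

```text
time_s: 12.15
eef_pos: [0.6772, 0.1409, 0.1593]
eef_rot: [-0.0, 0.666, 0.746, 0.0]
wrist_force: [0.2, -0.3, -1.9]
opening: 0.252
```

Emit:
drive_tool([
  {"slide": [0,0,0.02],"delta_rot": [0,0,0],"hand": 0},
  {"slide": [0,0,0],"delta_rot": [0,0,0],"hand": 0},
  {"slide": [0,0,0],"delta_rot": [0,0,0],"hand": 0},
  {"slide": [0,0,0],"delta_rot": [0,0,0],"hand": 0},
  {"slide": [0,0,0],"delta_rot": [0,0,0],"hand": 0},
])

```text
time_s: 12.78
eef_pos: [0.6773, 0.1409, 0.1583]
eef_rot: [0.0, 0.666, 0.746, 0.0]
wrist_force: [0.6, -0.6, -1.1]
opening: 0.25
```

Emit:
drive_tool([
  {"slide": [0,0,0.02],"delta_rot": [0,0,0],"hand": 0},
  {"slide": [0,0,0],"delta_rot": [0,0,0],"hand": 0},
  {"slide": [0,0,0],"delta_rot": [0,0,0],"hand": 0},
  {"slide": [0,0,0],"delta_rot": [0,0,0],"hand": 0},
  {"slide": [0,0,0],"delta_rot": [0,0,0],"hand": 0},
])

```text
time_s: 13.4
eef_pos: [0.6772, 0.1409, 0.1573]
eef_rot: [-0.0, 0.666, 0.746, 0.0]
wrist_force: [0.1, -0.0, -0.9]
opening: 0.252
```

```bash
python3 -c "
from h import *
grab('top','i_t');crop('i_t',190,120,270,210,8)
from bench import ctrl
print(ctrl.get_obs()['wrist_force'])
plan([.677,.1395,.25],1.685)"
```

```text
[ 1.01168127 -0.17847223 -2.00454761]
pos [0.6773 0.1409 0.1574] slide total [-0.027 -0.008 -1.853] rows>= 1.8529743126746474
yaw 1.685 toolz [ 1.e-04  1.e-04 -1.e+00]
rot total [ 0. -0. -0.]
```

View pics/i_t_c190_120.png

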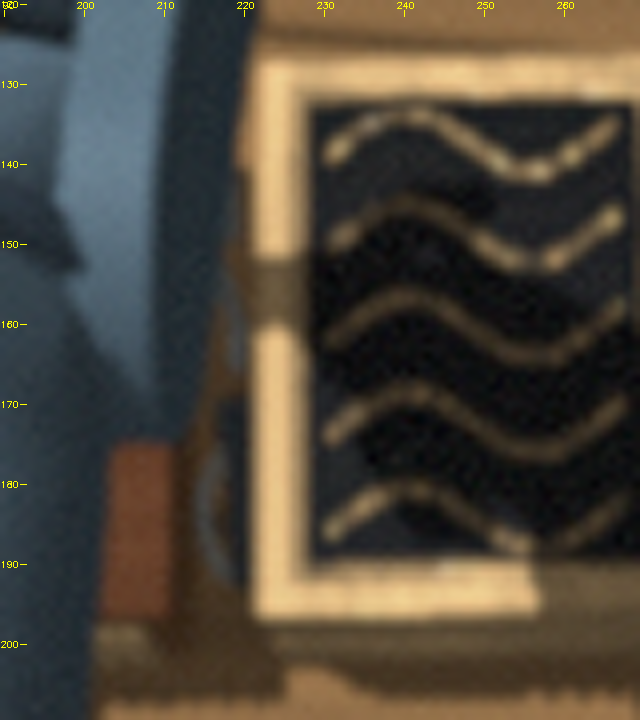

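Emit:
drive_tool([
  {"slide": [0,0,0.02],"delta_rot": [0,0,0],"hand": 0},
  {"slide": [0,0,0],"delta_rot": [0,0,0],"hand": 0},
  {"slide": [0,0,0],"delta_rot": [0,0,0],"hand": 0},
  {"slide": [0,0,0],"delta_rot": [0,0,0],"hand": 0},
  {"slide": [0,0,0],"delta_rot": [0,0,0],"hand": 0},
])

```text
time_s: 14.08
eef_pos: [0.6774, 0.1409, 0.1566]
eef_rot: [0.0, 0.666, 0.746, 0.0]
wrist_force: [-0.3, 0.7, 1.2]
opening: 0.246
```

Emit:
drive_tool([
  {"slide": [0,0,0.02],"delta_rot": [0,0,0],"hand": 0},
  {"slide": [0,0,0],"delta_rot": [0,0,0],"hand": 0},
  {"slide": [0,0,0],"delta_rot": [0,0,0],"hand": 0},
  {"slide": [0,0,0],"delta_rot": [0,0,0],"hand": 0},
  {"slide": [0,0,0],"delta_rot": [0,0,0],"hand": 0},
])

```text
time_s: 14.7
eef_pos: [0.6776, 0.1409, 0.1565]
eef_rot: [0.0, 0.666, 0.746, 0.0]
wrist_force: [-1.9, -0.5, 6.0]
opening: 0.247
```

Emit:
drive_tool([
  {"slide": [0,0,-0.035],"delta_rot": [0,0,0],"hand": 0},
  {"slide": [0,0,0],"delta_rot": [0,0,0],"hand": 0},
  {"slide": [0,-0.08,0],"delta_rot": [0,0,0],"hand": 0},
  {"slide": [0,-0.08,0],"delta_rot": [0,0,0],"hand": 0},
  {"slide": [0,0,0],"delta_rot": [0,0,0],"hand": 0},
])

```text
time_s: 15.32
eef_pos: [0.6687, 0.14, 0.1568]
eef_rot: [-0.0, 0.666, 0.746, -0.0]
wrist_force: [-0.7, -0.3, 0.1]
opening: 0.253
```

Emit:
drive_tool([
  {"slide": [0,-0.08,0],"delta_rot": [0,0,0],"hand": 0},
  {"slide": [0,-0.08,0],"delta_rot": [0,0,0],"hand": 0},
  {"slide": [0,-0.08,0],"delta_rot": [0,0,0],"hand": 0},
  {"slide": [0,-0.08,0],"delta_rot": [0,0,0],"hand": 0},
  {"slide": [0,-0.08,0],"delta_rot": [0,0,0],"hand": 0},
])

```text
time_s: 15.95
eef_pos: [0.6493, 0.1376, 0.1572]
eef_rot: [0.0, 0.666, 0.746, 0.0]
wrist_force: [3.1, -0.2, -1.9]
opening: 0.249
```

```bash
python3 -c "
from h import *
grab('top','j_t');crop('j_t',190,120,270,210,8)
from bench import ctrl
print(ctrl.get_obs()['wrist_force'],ctrl.get_obs()['torque'])
plan([.545,.125,.157],1.685)"
```

```text
[ 2.2275601  -0.32180222 -1.05923867] [ 0.04497688 -0.69623475 -0.02427675]
pos [0.6488 0.1376 0.1571] slide total [-1.40e-02 -2.09e+00  2.00e-03] rows>= 2.090300348610455
yaw 1.6851 toolz [-4.e-04 -1.e-04 -1.e+00]
rot total [-0.0001  0.      0.    ]
```

View pics/j_t_c190_120.png

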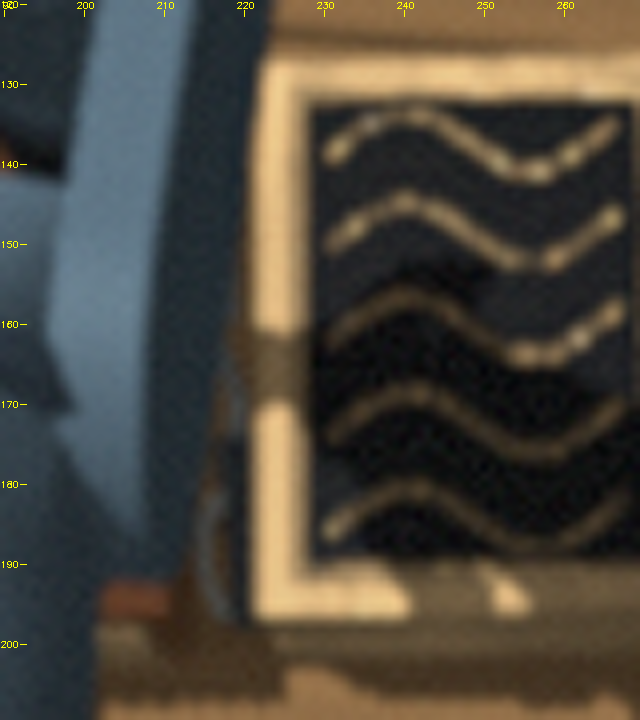

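Emit:
drive_tool([
  {"slide": [0,-0.12,0],"delta_rot": [0,0,0],"hand": 0},
  {"slide": [0,-0.12,0],"delta_rot": [0,0,0],"hand": 0},
  {"slide": [0,-0.12,0],"delta_rot": [0,0,0],"hand": 0},
  {"slide": [0,-0.12,0],"delta_rot": [0,0,0],"hand": 0},
  {"slide": [0,-0.12,0],"delta_rot": [0,0,0],"hand": 0},
])

```text
time_s: 16.62
eef_pos: [0.6188, 0.1343, 0.157]
eef_rot: [-0.0, 0.666, 0.746, -0.0]
wrist_force: [1.8, 0.4, -1.6]
opening: 0.248
```

Emit:
drive_tool([
  {"slide": [0,-0.1,0],"delta_rot": [0,0,0],"hand": 0},
  {"slide": [0,-0.1,0],"delta_rot": [0,0,0],"hand": 0},
  {"slide": [0,-0.1,0],"delta_rot": [0,0,0],"hand": 0},
  {"slide": [0,-0.1,0],"delta_rot": [0,0,0],"hand": 0},
  {"slide": [0,-0.1,0],"delta_rot": [0,0,0],"hand": 0},
])

```text
time_s: 17.25
eef_pos: [0.5945, 0.1316, 0.1571]
eef_rot: [-0.0, 0.666, 0.746, 0.0]
wrist_force: [1.1, 1.2, -2.4]
opening: 0.25
```

```bash
python3 -c "
from h import *
grab('top','k_t');crop('k_t',170,140,270,230,8)
grab('wrist','k_w')
plan([.545,.125,.157],1.685)"
```

```text
pos [0.5942 0.1314 0.157 ] slide total [-0.016 -0.991  0.   ] rows>= 0.9914352459639458
yaw 1.6851 toolz [-6.e-04 -0.e+00 -1.e+00]
rot total [-0.0002 -0.      0.    ]
```

View pics/k_t_c170_140.png

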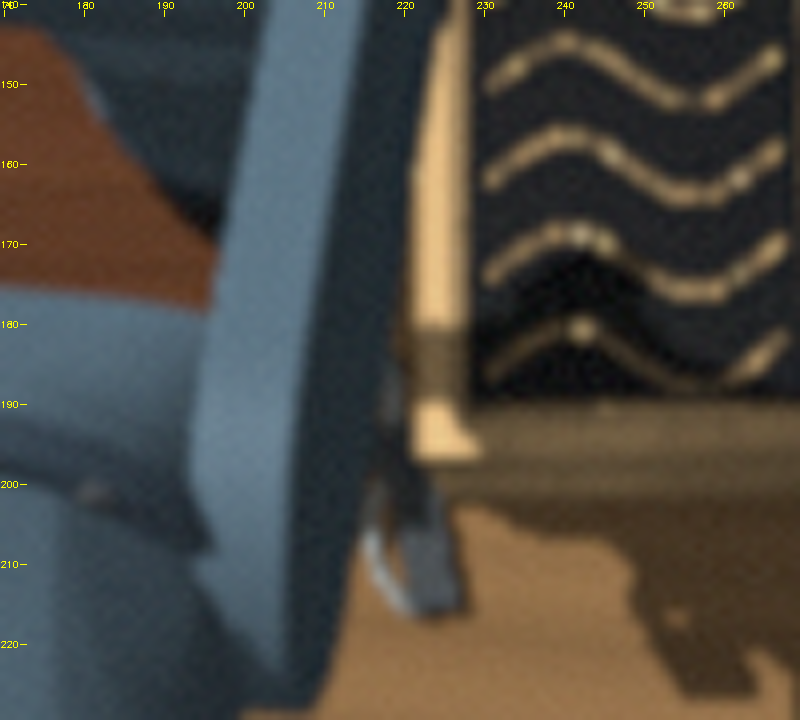

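View pics/k_w.png

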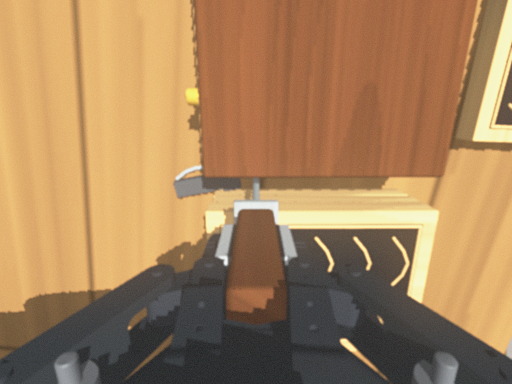

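Emit:
drive_tool([
  {"slide": [0,-0.08,0],"delta_rot": [0,0,0],"hand": 0},
  {"slide": [0,-0.08,0],"delta_rot": [0,0,0],"hand": 0},
  {"slide": [0,-0.08,0],"delta_rot": [0,0,0],"hand": 0},
  {"slide": [0,-0.08,0],"delta_rot": [0,0,0],"hand": 0},
  {"slide": [0,-0.08,0],"delta_rot": [0,0,0],"hand": 0},
])

```text
time_s: 17.98
eef_pos: [0.5745, 0.1289, 0.157]
eef_rot: [0.0, 0.666, 0.746, -0.0]
wrist_force: [1.7, 0.6, -1.0]
opening: 0.25
```

```bash
python3 -c "
from h import *
grab('top','l_t');crop('l_t',170,150,270,240,8)
grab('wrist','l_w')
plan([.545,.125,.157],1.685)"
```

```text
pos [0.5743 0.129  0.1569] slide total [-0.012 -0.59  -0.   ] rows>= 0.5902269507156537
yaw 1.6851 toolz [-8.e-04 -4.e-04 -1.e+00]
rot total [-0.0003  0.0001  0.    ]
```

View pics/l_t_c170_150.png

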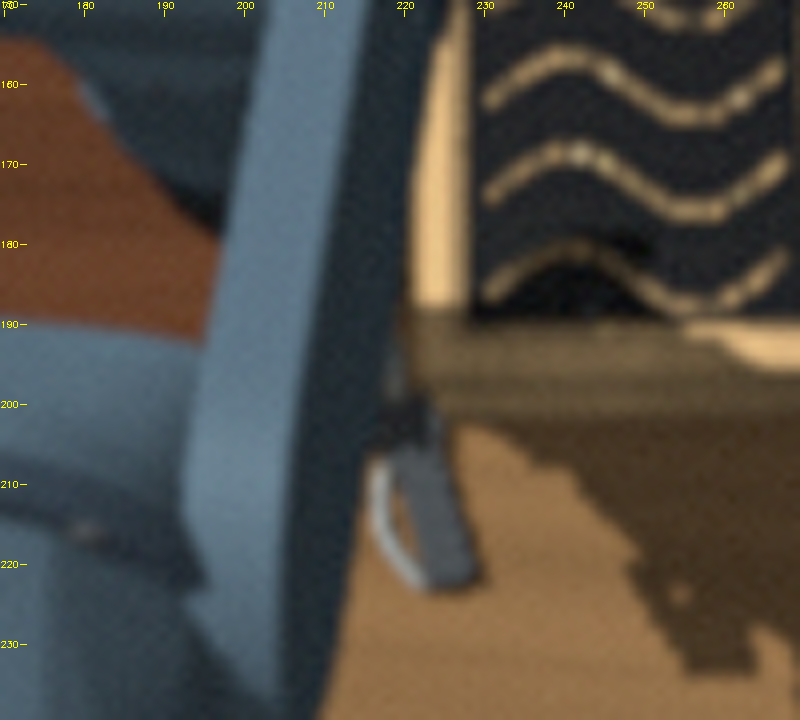

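View pics/l_w.png

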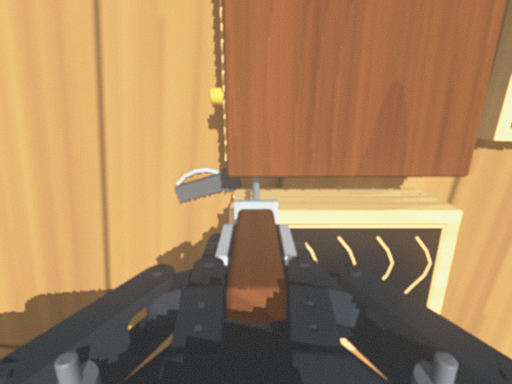

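Emit:
drive_tool([
  {"slide": [-0.02,-0.08,0],"delta_rot": [0,0,0],"hand": 0},
  {"slide": [-0.02,-0.08,0],"delta_rot": [0,0,0],"hand": 0},
  {"slide": [-0.02,-0.08,0],"delta_rot": [0,0,0],"hand": 0},
  {"slide": [-0.02,-0.08,0],"delta_rot": [0,0,0],"hand": 0},
  {"slide": [0,-0.08,0],"delta_rot": [0,0,0],"hand": 0},
])

```text
time_s: 18.7
eef_pos: [0.5552, 0.1227, 0.157]
eef_rot: [-0.0, 0.666, 0.746, -0.0]
wrist_force: [-0.2, -0.2, -1.7]
opening: 0.249
```

```bash
python3 -c "
from h import *
grab('top','m_t');crop('m_t',170,160,270,250,8)
grab('wrist','m_w');crop('m_w',140,130,300,230,5)
plan([.545,.125,.157],1.685)"
```

```text
pos [0.5549 0.1228 0.157 ] slide total [ 0.066 -0.192 -0.   ] rows>= 0.19244723906090694
yaw 1.685 toolz [-6.e-04 -1.e-04 -1.e+00]
rot total [-0.0002  0.      0.    ]
```

View pics/m_t_c170_160.png

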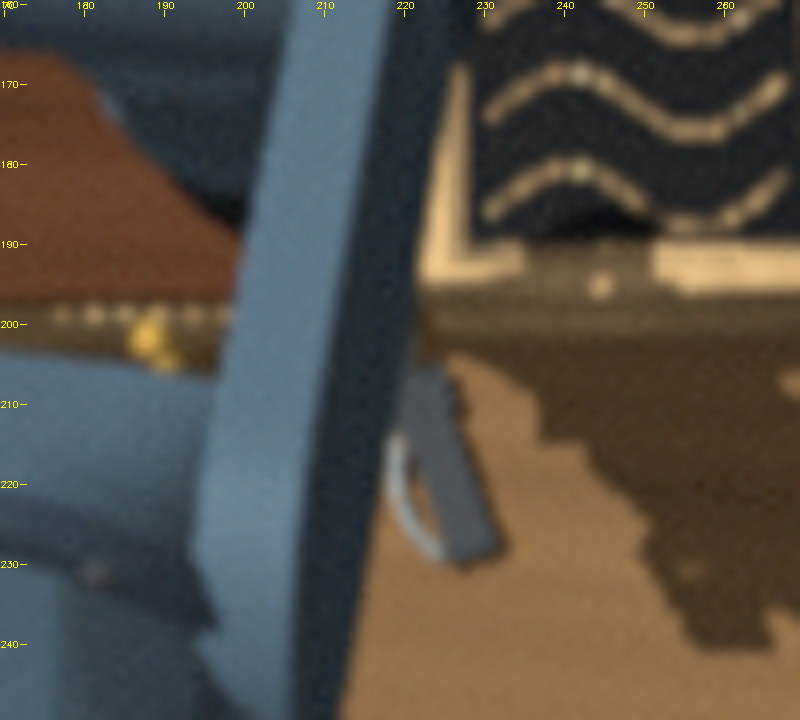

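View pics/m_w_c140_130.png

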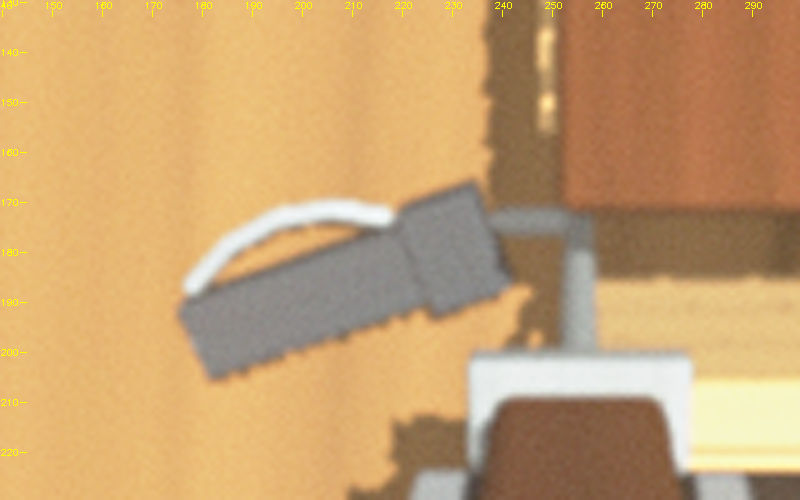

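Run:
```python
from h import *
np.set_printoptions(precision=4,suppress=True)
W=load("m_w")
print([atz(W,p,.012) for p in [(241.5,185),(235,166),(175.5,192),(183,205.5)]])
print("chest near", atz(W,(252.5,170),.075))
e=np.array([np.cos(.114),np.sin(.114)])
for p in [(241.5,185),(235,166)]: print((atz(W,p,.012)[:2]-np.array([.5525,.127]))@e)
```

```text
[array([0.541 , 0.1117, 0.012 ]), array([0.5322, 0.1314, 0.012 ]), array([0.4714, 0.0958, 0.012 ]), array([0.48  , 0.0813, 0.012 ])]
chest near [0.55   0.1435 0.075 ]
-0.01316818949863703
-0.019660137896322167
```

Emit:
drive_tool([
  {"slide": [-0.06,0.02,0],"delta_rot": [0,0,0],"hand": 0},
  {"slide": [-0.03,-0.09,0],"delta_rot": [0,0,0],"hand": 0},
  {"slide": [0,-0.09,0],"delta_rot": [0,0,0],"hand": 0},
  {"slide": [0,-0.09,0],"delta_rot": [0,0,0],"hand": 0},
  {"slide": [0,-0.09,0],"delta_rot": [0,0,0],"hand": 0},
])

```text
time_s: 19.42
eef_pos: [0.5388, 0.1165, 0.1571]
eef_rot: [0.0, 0.666, 0.746, 0.0]
wrist_force: [1.6, 1.0, -0.9]
opening: 0.251
```

Emit:
drive_tool([
  {"slide": [0,0,0],"delta_rot": [0,0,0],"hand": 0},
  {"slide": [0,0.1,0],"delta_rot": [0,0,0],"hand": 0},
  {"slide": [0,0.1,0],"delta_rot": [0,0,0],"hand": 0},
  {"slide": [0,0,-0.3],"delta_rot": [0,0,0],"hand": 0},
  {"slide": [0,0,-0.5],"delta_rot": [0,0,0],"hand": 0},
])

```text
time_s: 20.05
eef_pos: [0.5485, 0.1176, 0.1973]
eef_rot: [-0.001, 0.666, 0.746, -0.001]
wrist_force: [0.6, -0.2, -0.5]
opening: 0.253
```

```bash
python3 -c "
from h import *
grab('wrist','n_w');crop('n_w',100,100,320,250,3.6)
plan([.545,.125,.3],1.685)"
```

```text
pos [0.551  0.1177 0.2019] slide total [ 0.158 -0.092 -1.963] rows>= 1.9626089176170438
yaw 1.6852 toolz [ 0.0049 -0.     -1.    ]
rot total [0.0015 0.0002 0.0001]
```

View pics/n_w_c100_100.png

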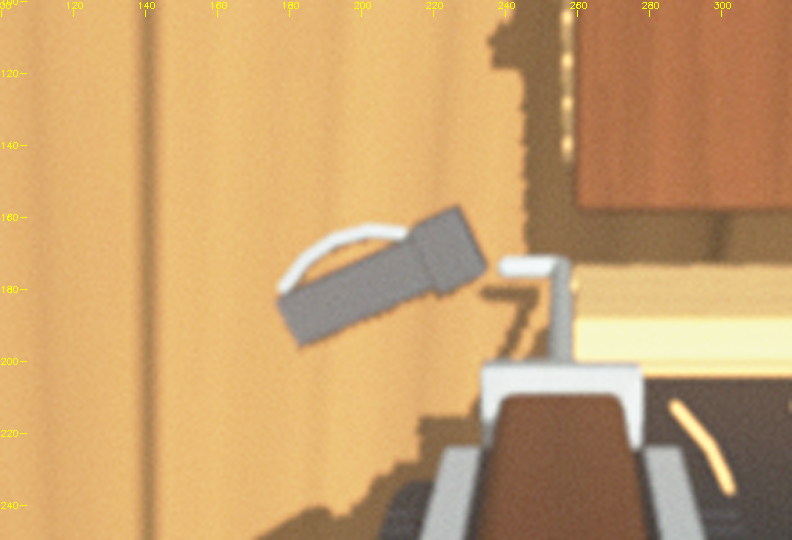

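Run:
```python
from h import *
np.set_printoptions(precision=4,suppress=True)
W=load("n_w")
e=np.array([np.cos(.114),np.sin(.114)])
for p in [(234.5,173),(227,157)]: 
    X=atz(W,p,.012);print(X,(X[:2]-np.array([.5525,.127]))@e)
print(atz(W,(259.5,157),.075), atz(W,(259,204),.075),atz(W,(259,187.5),.075))
```

```text
[0.5239 0.1088 0.012 ] -0.030528722404656882
[0.5133 0.1271 0.012 ] -0.038965505444026875
[0.5494 0.1425 0.075 ] [0.5545 0.0953 0.075 ] [0.5525 0.1124 0.075 ]
```

Emit:
drive_tool([
  {"slide": [0,0,-0.7],"delta_rot": [0,0,0],"hand": 0},
  {"slide": [0,0,-0.7],"delta_rot": [0,0,0],"hand": 0},
  {"slide": [-0.4,-0.6,-0.4],"delta_rot": [0,0,0],"hand": 0},
  {"slide": [-0.6,-0.8,0],"delta_rot": [0,0,0],"hand": 0},
  {"slide": [-0.6,-0.8,0],"delta_rot": [0,0,0.006],"hand": 0},
])

```text
time_s: 20.72
eef_pos: [0.4481, 0.0248, 0.2879]
eef_rot: [0.001, 0.672, 0.74, 0.0]
wrist_force: [0.7, -0.0, -1.8]
opening: 0.25
```

```bash
python3 -c "
from h import *
grab('top','o_t')
plan([.395,-.272,.29],1.666)"
```

```text
pos [0.4444 0.0223 0.287 ] slide total [-5.768 -1.535 -0.039] rows>= 5.767665150074951
yaw 1.6646 toolz [-0.0028 -0.0029 -1.    ]
rot total [-0.001   0.0008 -0.0005]
```

View pics/o_t.png

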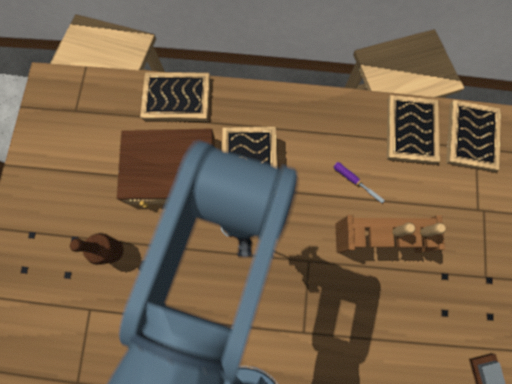

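Emit:
drive_tool([
  {"slide": [-0.82,-0.35,0],"delta_rot": [0,0,0],"hand": 0},
  {"slide": [-0.9,-0.4,0],"delta_rot": [0,0,0],"hand": 0},
  {"slide": [-0.9,-0.4,0],"delta_rot": [0,0,0],"hand": 0},
  {"slide": [-0.9,-0.25,0],"delta_rot": [0,0,0],"hand": 0},
  {"slide": [-0.9,-0.13,0],"delta_rot": [0,0,0],"hand": 0},
])

```text
time_s: 21.4
eef_pos: [0.3933, -0.2033, 0.2879]
eef_rot: [0.001, 0.673, 0.74, 0.0]
wrist_force: [0.3, -0.2, -0.7]
opening: 0.249
```

Emit:
drive_tool([
  {"slide": [-0.8,0,0.3],"delta_rot": [0,0,0],"hand": 0},
  {"slide": [-0.5,0,0.5],"delta_rot": [0,0,0],"hand": 0},
  {"slide": [0,0,0.5],"delta_rot": [0,0,0],"hand": 0},
  {"slide": [0,0,0.4],"delta_rot": [0,0,0],"hand": 0},
  {"slide": [0,0,0],"delta_rot": [0,0,0],"hand": 0},
])

```text
time_s: 22.02
eef_pos: [0.3992, -0.2657, 0.2009]
eef_rot: [-0.002, 0.673, 0.74, 0.0]
wrist_force: [0.2, 0.8, -0.1]
opening: 0.249
```

```bash
python3 -c "
from h import *
grab('wrist','p_w');grab('top','p_t');crop('p_t',150,110,290,240,5);grab('scene','p_s');crop('p_s',60,120,220,270,4)
plan([.400,-.2717,.1825],1.666)"
```

```text
pos [ 0.4005 -0.2669  0.2033] slide total [-0.094 -0.02   0.417] rows>= 0.4169859820702103
yaw 1.6664 toolz [ 0.0013 -0.0015 -1.    ]
rot total [0.0004 0.0005 0.0001]
```

View pics/p_w.png

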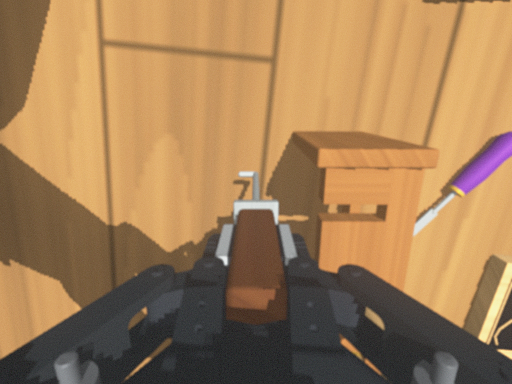

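View pics/p_s_c60_120.png

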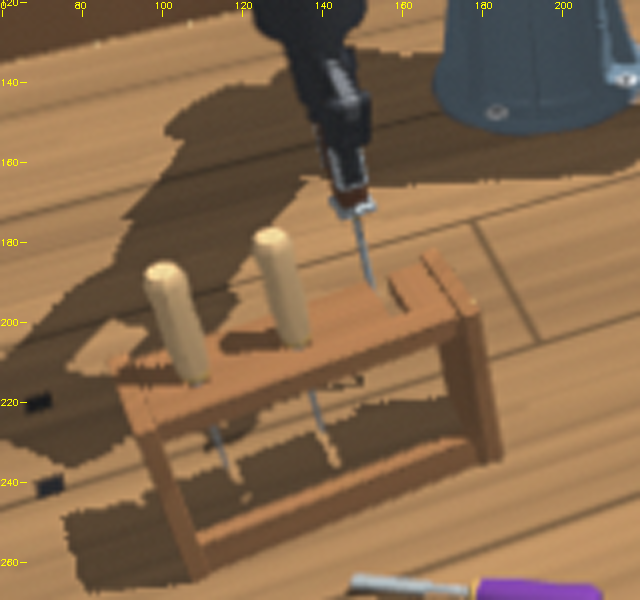

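View pics/p_t_c150_110.png

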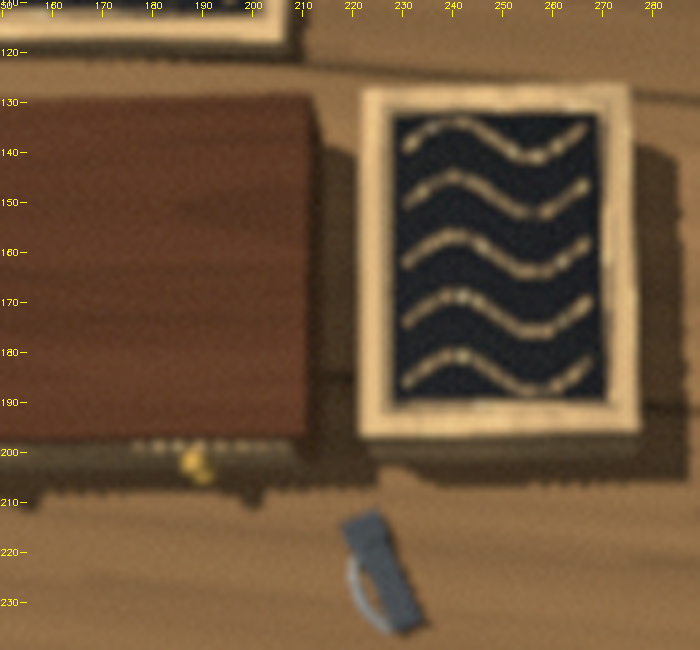

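Emit:
drive_tool([
  {"slide": [-0.09,-0.02,0.2],"delta_rot": [0,0,0],"hand": 0},
  {"slide": [0,0,0.2],"delta_rot": [0,0,0],"hand": 0},
  {"slide": [0,0,0],"delta_rot": [0,0,0],"hand": 0},
  {"slide": [0,0,0],"delta_rot": [0,0,0],"hand": 0},
  {"slide": [0,0,0],"delta_rot": [0,0,0],"hand": 0},
])

```text
time_s: 22.8
eef_pos: [0.3996, -0.2711, 0.1823]
eef_rot: [0.0, 0.673, 0.74, -0.0]
wrist_force: [0.8, -0.9, -1.7]
opening: 0.25
```

```bash
python3 -c "
from h import *
np.set_printoptions(precision=4,suppress=True)
grab('wrist','q_w');crop('q_w',225,130,445,250,3.6)
plan([.4846,-.2637,.1825],1.666)
"
```

```text
pos [ 0.3996 -0.2711  0.1823] slide total [-0.015  1.707 -0.003] rows>= 1.7072313576643698
yaw 1.6663 toolz [ 0.0004 -0.0004 -1.    ]
rot total [0.0001 0.0001 0.0001]
```

View pics/q_w_c225_130.png

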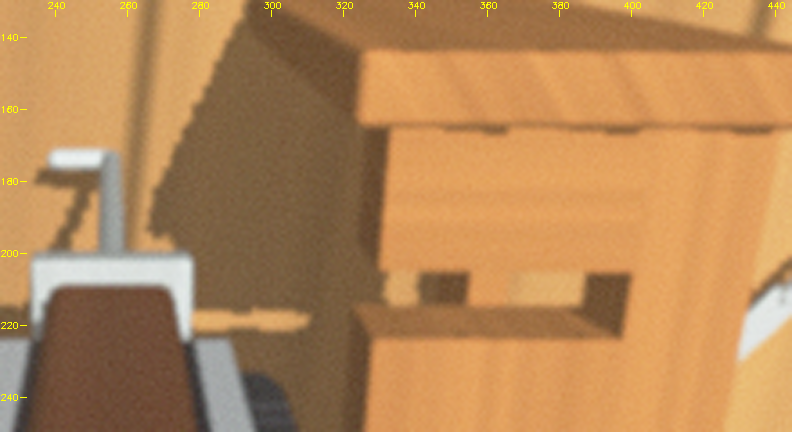

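Run:
```python
from h import *
np.set_printoptions(precision=4,suppress=True)
W=load("q_w")
for p in [(331,205.5),(400,205.5),(328,223.5),(397.5,223.5)]: print(atz(W,p,.145))
print("flange",[atz(W,p,.1612) for p in [(233.5,201),(278,201)]])
print("rod at .145 ", atz(W,(255.5,199),.147))
```

```text
[ 0.4504 -0.2598  0.145 ]
[ 0.4972 -0.2553  0.145 ]
[ 0.4506 -0.2731  0.145 ]
[ 0.4986 -0.2685  0.145 ]
flange [array([ 0.3849, -0.2571,  0.1612]), array([ 0.4122, -0.2545,  0.1612])]
rod at .145  [ 0.3987 -0.2593  0.147 ]
```

Emit:
drive_tool([
  {"slide": [-0.02,0.3,0],"delta_rot": [0,0,0],"hand": 0},
  {"slide": [0,0.2,0],"delta_rot": [0,0,0],"hand": 0},
  {"slide": [0,0.2,0],"delta_rot": [0,0,0],"hand": 0},
  {"slide": [0,0.2,0],"delta_rot": [0,0,0],"hand": 0},
  {"slide": [0,0.2,0],"delta_rot": [0,0,0],"hand": 0},
])

```text
time_s: 23.48
eef_pos: [0.455, -0.2666, 0.182]
eef_rot: [-0.0, 0.673, 0.74, 0.0]
wrist_force: [0.5, -0.1, -1.3]
opening: 0.251
```

Emit:
drive_tool([
  {"slide": [0,0.2,0],"delta_rot": [0,0,0],"hand": 0},
  {"slide": [0,0.2,0],"delta_rot": [0,0,0],"hand": 0},
  {"slide": [0,0.2,0],"delta_rot": [0,0,0],"hand": 0},
  {"slide": [0,0,0],"delta_rot": [0,0,0],"hand": 0},
  {"slide": [0,0,0],"delta_rot": [0,0,0],"hand": 0},
])

```text
time_s: 24.1
eef_pos: [0.4839, -0.2638, 0.1819]
eef_rot: [-0.0, 0.673, 0.74, -0.0]
wrist_force: [0.0, 0.1, -1.3]
opening: 0.247
```

```bash
python3 -c "
from h import *
np.set_printoptions(precision=4,suppress=True)
W=grab('wrist','r_w');crop('r_w',155,120,355,250,4)
grab('scene','r_s');crop('r_s',60,120,220,270,4)
plan([.4846,-.2637,.1725],1.666)
print('flange',[atz(W,p,.1612) for p in [(233.5,201),(278,201)]])
"
```

```text
pos [ 0.4838 -0.2639  0.182 ] slide total [0.002 0.016 0.19 ] rows>= 0.18979164028575712
yaw 1.6659 toolz [-0.0002  0.0001 -1.    ]
rot total [-0.0001 -0.     -0.    ]
flange [array([ 0.4692, -0.2497,  0.1612]), array([ 0.4965, -0.2471,  0.1612])]
```

View pics/r_w_c155_120.png

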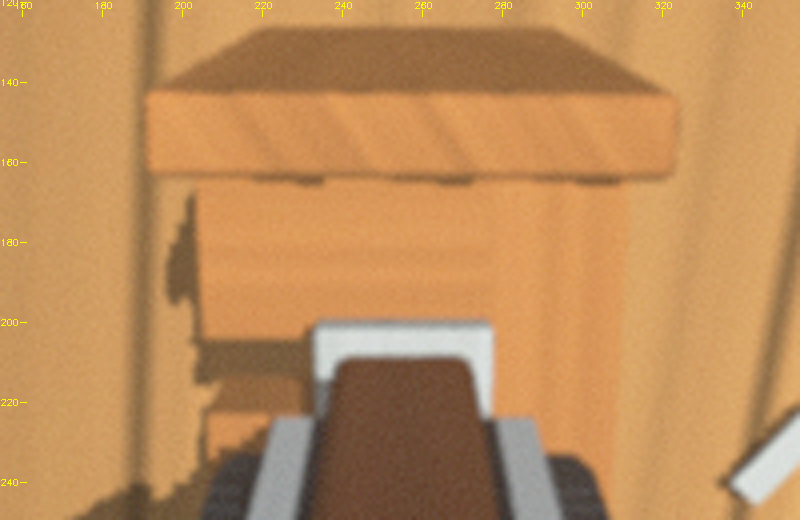

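View pics/r_s_c60_120.png

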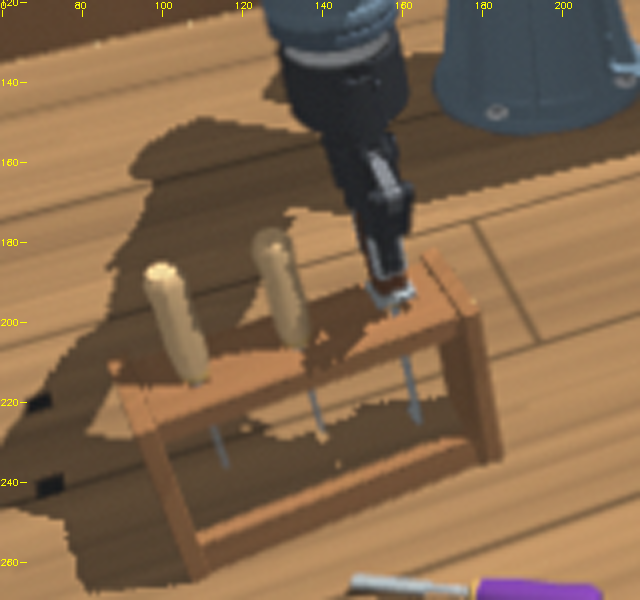

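Emit:
drive_tool([
  {"slide": [0,0.015,0.04],"delta_rot": [0,0,0],"hand": 0},
  {"slide": [0,0,0.04],"delta_rot": [0,0,0],"hand": 0},
  {"slide": [0,0,0.04],"delta_rot": [0,0,0],"hand": 0},
  {"slide": [0,0,0.04],"delta_rot": [0,0,0],"hand": 0},
  {"slide": [0,0,0],"delta_rot": [0,0,0],"hand": 0},
])

```text
time_s: 24.82
eef_pos: [0.4847, -0.2637, 0.1738]
eef_rot: [-0.0, 0.673, 0.74, -0.0]
wrist_force: [-0.2, -0.5, -1.1]
opening: 0.25
```

Emit:
drive_tool([
  {"slide": [0,0,0.02],"delta_rot": [0,0,0],"hand": 0},
  {"slide": [0,0,0],"delta_rot": [0,0,0],"hand": 0},
  {"slide": [0,0,0.02],"delta_rot": [0,0,0],"hand": 0},
  {"slide": [0,0,0],"delta_rot": [0,0,0],"hand": 0},
  {"slide": [0,0,0],"delta_rot": [0,0,0],"hand": 0},
])

```text
time_s: 25.45
eef_pos: [0.4849, -0.2639, 0.1724]
eef_rot: [0.0, 0.673, 0.74, -0.0]
wrist_force: [-1.2, 1.1, 3.3]
opening: 0.249
```

Emit:
drive_tool([
  {"slide": [0,0,0],"delta_rot": [0,0,0],"hand": 0.35},
  {"slide": [0,0,0],"delta_rot": [0,0,0],"hand": 0.5},
  {"slide": [0,0,0],"delta_rot": [0,0,0],"hand": 0.7},
  {"slide": [0,0,0],"delta_rot": [0,0,0],"hand": 0.8},
  {"slide": [0,0,0],"delta_rot": [0,0,0],"hand": 0.8},
])

```text
time_s: 26.08
eef_pos: [0.4848, -0.2638, 0.172]
eef_rot: [-0.0, 0.673, 0.74, 0.0]
wrist_force: [0.1, -0.7, -0.4]
opening: 0.796
```

Emit:
drive_tool([
  {"slide": [0,0,-0.1],"delta_rot": [0,0,0],"hand": 0.8},
  {"slide": [0,0,-0.5],"delta_rot": [0,0,0],"hand": 0.8},
  {"slide": [0,0,-0.9],"delta_rot": [0,0,0],"hand": 0.8},
  {"slide": [0,0,-0.9],"delta_rot": [0,0,0],"hand": 0.8},
  {"slide": [0,0,-0.6],"delta_rot": [0,0,0],"hand": 0.8},
])

```text
time_s: 26.7
eef_pos: [0.4853, -0.2641, 0.3251]
eef_rot: [0.002, 0.673, 0.74, 0.0]
wrist_force: [0.3, 0.1, -0.4]
opening: 0.803
```

```bash
python3 -c "
from h import *
grab('wrist','s_w');grab('scene','s_s')
plan([.3,-.2637,.32],1.666)
"
```

```text
pos [ 0.4863 -0.265   0.3269] slide total [ 0.382 -3.708  0.115] rows>= 3.7076219075883743
yaw 1.6662 toolz [ 0.0062 -0.0053 -1.    ]
rot total [0.0018 0.0019 0.0001]
```

View pics/s_w.png

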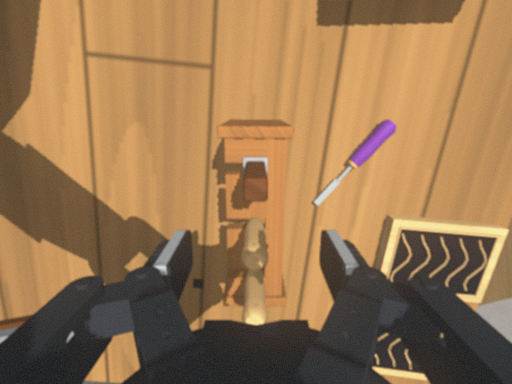

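View pics/s_s.png

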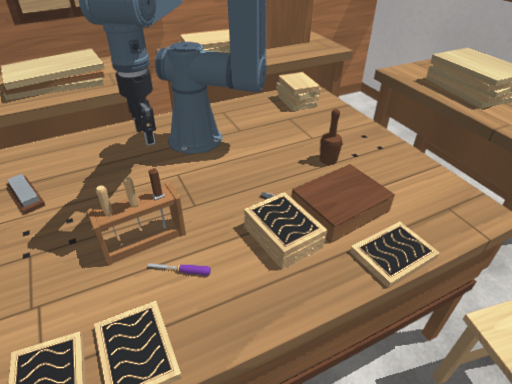

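Emit:
drive_tool([
  {"slide": [0,-0.7,0],"delta_rot": [0,0,0],"hand": 0.8},
  {"slide": [0,-0.9,0],"delta_rot": [0,0,0],"hand": 0.8},
  {"slide": [0,-0.9,0],"delta_rot": [0,0,0],"hand": 0.8},
  {"slide": [0,-0.5,0],"delta_rot": [0,0,0],"hand": 0.8},
  {"slide": [0,0,0],"delta_rot": [0,0,0],"hand": 0.8},
])

```text
time_s: 27.42
eef_pos: [0.3344, -0.278, 0.3214]
eef_rot: [-0.0, 0.673, 0.739, 0.0]
wrist_force: [0.3, 0.7, -0.4]
opening: 0.801
```

Run:
```python
from h import *
np.set_printoptions(precision=4,suppress=True)
grab('top','t_t');grab('scene','t_s')
a=[]
for t in("b","t"):
    crop(f'{t}_s' if t=='t' else 'b_scene',80,150,200,280,3)
    crop(f'{t}_t' if t=='t' else 'b_top',200,110,300,240,4)
p=cv2.imread('pics/b_scene_c80_150.png');q=cv2.imread('pics/t_s_c80_150.png')
cv2.imwrite('pics/cmp1.png',np.hstack([p,q]))
p=cv2.imread('pics/b_top_c200_110.png');q=cv2.imread('pics/t_t_c200_110.png')
cv2.imwrite('pics/cmp2.png',np.hstack([p,q]))
```

```text
(no output)
```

View pics/cmp1.png

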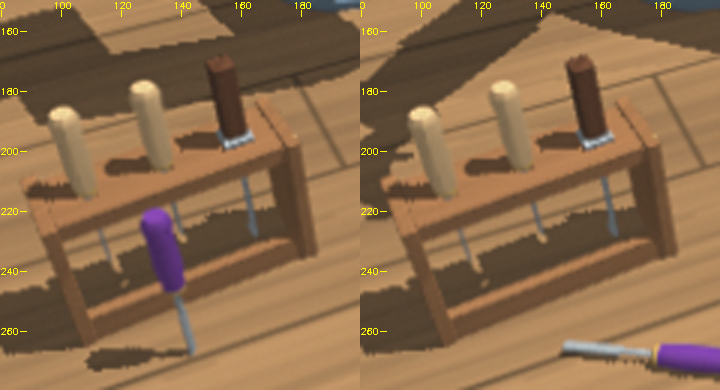

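View pics/cmp2.png

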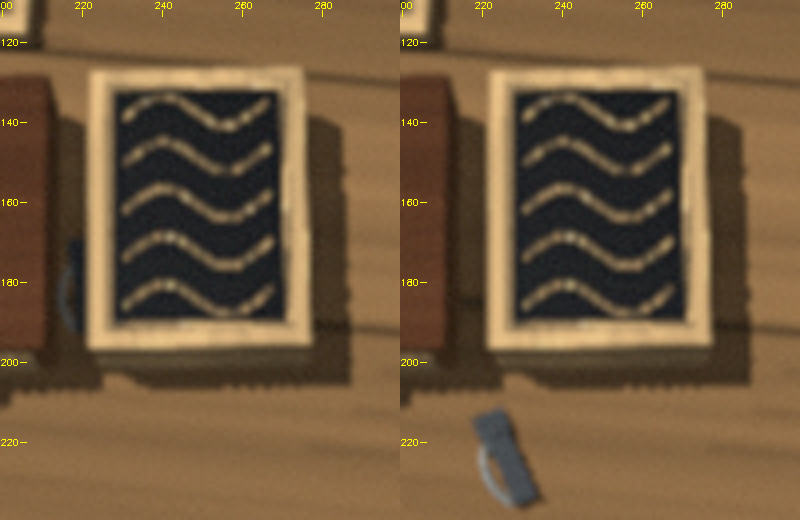

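The before/after pair shows the hook back at the same pixels (base at about (158,196) in the scene view). The blocks are unmoved and the dog lies clear at (228,224) in the top view. Handing in.

```bash
python3 -c "
from bench import ctrl
print(ctrl.hand_in())"
```

```text
the job is handed in; nothing more can be done
None
```

The job is done and handed in at about 27.5 s of the 64 s allowed. I took the hook from its notch and felt the foot down behind the dog until it touched the bench. I then lifted it about 1.7 mm, raked the dog out through the near end of the gap, and hung the hook back in the same notch.

**Forces:** The heaviest touch on the bench read 6 N, about 7.5 N above the reading with the hook hanging free. Setting the hook back on the rack read 3.3 N. Both are readings taken at the end of each call, so a short peak within a call could have been higher.

**Last checks:**
- **Dog:** its nearest corner lies about 30 mm (±3 mm) outside the mouth. That is a little more than a finger's breadth, and the dog is turned roughly 20° from the gap's axis.
- **Hook:** the final scene picture shows it hanging where it started.
- **Blocks, gouges and mallet:** I compared the blocks and the two gouges with the first pictures and saw no movement. The mallet shows no movement by eye in the last scene picture.

**Odd thing:** the purple look-alike gouge, standing on the bench behind the rack at the start, was already lying down by the wrist picture at 2.2 s. The hand had not yet been near it, and I saw no contact.

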